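Open the lock, queue the sample pots in the chute, lock up again

TASK

Unlock the sample chute by setting the code 4-7-2 on the console's three dials, one at a time from left to right, letting go of each before the next. Then put every white sample pot upright on the top of the sloped chute and push it down the lane, so that the first rests against the stop and the others stand closed up behind it, touching; once all are in, lock the chute again by turning only the right-hand dial back to 0. Leave everything else on the counter where it is.

Things in the scene. Friction and masses are not known exactly. Their poses are not given: they have to be found in the camera images.
- console: Fixed grey lock console, a block 92 (x) by 262 (y) by 30 mm high, carrying three identical dials in a row along its y axis. Origin: centre of its underside; z up; x points away from the robot, roughly (it is turned a little), y to the left. The dial axes are vertical, at x = 0 and y = +85 (left), 0 (middle), -85 mm (right).
- dial_left (a joint): Left-hand dial, as seen from the robot. Value in rad, growing clockwise seen from above; 0 = its white pointer points along the console's +x axis, at the one long thick tick (the zero tick). Ten ticks 36 degrees (0.628 rad) apart are counted clockwise from it: number N is at N x 0.628 rad. It turns between -0.3 and 6.0 rad, against a friction of 0.05 N m, and stays where it is left.
- dial_left_grip (a point): Left-hand dial: point on its axis 56 mm above the counter. A steel skirt 48 mm across, 30 to 36 mm above the counter, carries an upright grip bar 40 long, 12 wide, top at 66 mm, centred on the axis, lying along the pointer; a white line on top of one end of the bar and on the skirt marks the pointer end. The point turns with the dial: its x axis is the pointer direction.
- dial_mid (a joint): Middle dial, as seen from the robot. Value in rad, growing clockwise seen from above; 0 = its white pointer points along the console's +x axis, at the one long thick tick (the zero tick). Ten ticks 36 degrees (0.628 rad) apart are counted clockwise from it: number N is at N x 0.628 rad. It turns between -0.3 and 6.0 rad, against a friction of 0.05 N m, and stays where it is left.
- dial_mid_grip (a point): Middle dial: point on its axis 56 mm above the counter. A steel skirt 48 mm across, 30 to 36 mm above the counter, carries an upright grip bar 40 long, 12 wide, top at 66 mm, centred on the axis, lying along the pointer; a white line on top of one end of the bar and on the skirt marks the pointer end. The point turns with the dial: its x axis is the pointer direction.
- dial_right (a joint): Right-hand dial, as seen from the robot. Value in rad, growing clockwise seen from above; 0 = its white pointer points along the console's +x axis, at the one long thick tick (the zero tick). Ten ticks 36 degrees (0.628 rad) apart are counted clockwise from it: number N is at N x 0.628 rad. It turns between -0.3 and 6.0 rad, against a friction of 0.05 N m, and stays where it is left.
- dial_right_grip (a point): Right-hand dial: point on its axis 56 mm above the counter. A steel skirt 48 mm across, 30 to 36 mm above the counter, carries an upright grip bar 40 long, 12 wide, top at 66 mm, centred on the axis, lying along the pointer; a white line on top of one end of the bar and on the skirt marks the pointer end. The point turns with the dial: its x axis is the pointer direction.
- chute: Fixed aluminium chute, 280 x 70 mm, floor sloping down 8 degrees along its x (x downhill, y across, z up; a level frame). Origin: on the counter under the centre line, 120 mm level distance uphill of the stop; the floor is 25 mm above the counter at the stop. The lower 187 mm is a lane 50 mm wide between side rails 14.5 mm high. Pots do not slide by themselves: they must be pushed.
- chute_in (a point): Point on the floor of the open apron at the upper end, on the centre line, 225 mm uphill of the stop along the slope: where a pot is set down. The apron runs from 190 to 260 mm uphill of the stop, with flared guide rails 11.5 mm high near the lane's mouth.
- chute_stop (a point): Point on the floor, on the centre line, at the uphill face of the stop, a steel block 26 mm high across the lane's end. Pot axes come to 23, 69, 115, 161 mm uphill of it along the slope. Lips overhang the lane 11.5 to 14.5 mm above its floor, leaving a slot 38 mm wide: a pot's foot slides under them, its barrel stands up through the slot.
- pot0_mid (a point): Lidded white porcelain sample pot, one rigid closed piece, 56 mm tall: a round foot 46 mm across and 8 mm thick, above it a barrel 30 mm across up to the flat top. About 0.13 kg. The point is on its axis half-way up (28 mm above its underside); z is its axis, up. Two to four pots are present.
- pot1_mid (a point): Lidded white porcelain sample pot, one rigid closed piece, 56 mm tall: a round foot 46 mm across and 8 mm thick, above it a barrel 30 mm across up to the flat top. About 0.13 kg. The point is on its axis half-way up (28 mm above its underside); z is its axis, up. Two to four pots are present.
- pot2_mid (a point): Lidded white porcelain sample pot, one rigid closed piece, 56 mm tall: a round foot 46 mm across and 8 mm thick, above it a barrel 30 mm across up to the flat top. About 0.13 kg. The point is on its axis half-way up (28 mm above its underside); z is its axis, up. Two to four pots are present.
- pot3_mid (a point): Lidded white porcelain sample pot, one rigid closed piece, 56 mm tall: a round foot 46 mm across and 8 mm thick, above it a barrel 30 mm across up to the flat top. About 0.13 kg. The point is on its axis half-way up (28 mm above its underside); z is its axis, up. Two to four pots are present.
- parting_cup: Bystander to be left alone: porcelain parting cup, open, 68 mm across, 55 mm high. Origin: centre of its underside.
- loupe: Bystander to be left alone: brass-rimmed loupe lying flat, 64 mm across, with a wooden handle to 110 mm along its x. Origin: centre of its underside.
- tweezers: Bystander to be left alone: steel tweezers lying flat, 120 mm long along x. Origin: centre of its underside.
- flask: Bystander to be left alone: copper boiling flask with flared neck, 115 mm high, 68 mm across. Origin: centre of its underside.
- cup_stand: Bystander to be left alone: slotted beech stand 55 x 170 x 30 mm with five white annealing cups, 61 mm high in all. Origin: centre of its underside.
- acid_bottle: Bystander to be left alone: amber bottle, 56 mm across, 120 mm high. Origin: centre of its underside.
- dish: Bystander to be left alone: glass dish, 80 mm across, 22 mm high. Origin: centre of its underside.
Things that resemble listed ones, but are neither listed nor needed, are in the scene too. Leave any green or yellow look-alike of the part that bears pot3_mid alone.

How it is judged:
By the outcome, as a careful person would: the job done as asked, in the order asked, and still so for the second after the job is handed in, with the robot touching nothing.
Of pot0, pot1, pot2, pot3 only 2 to 4 are there at a start; the rules pass over those that are not, and their reading is None.
At some moment in a run one of pot0, pot1, pot2, pot3 may be knocked a few centimetres aside while the robot is not near it.
Once in a run the grip may slacken for a moment while it holds something.
It also fails if it takes over 210 s, if anything falls off the work surface, if the arm or the gripper's body presses on something with over 40 N, if the wrist force passes 120 N, or if a joint passes its speed limit or range.

ROBOT

A 7-joint arm with a two-finger parallel gripper is mounted at the origin on the work surface. World frame = base frame: x ahead of the robot, y to its left, z up, the work surface at z = 0. Lengths are in mm, angles in rad, forces in N, time in s.
With the tool pointing down it reaches from about 400 to 900 mm from the base axis. Payload 5.5 kg.
Tool frame: the origin (TCP) lies at the centre of the arm's flange, where the gripper is bolted on; the fingertips stand bot.tip_extent ahead of it and the grasp point (between the pads) lies 155 mm ahead of it (bot.tip_extent is the distance from the TCP to the fingertips, in mm); z points along the fingers, y is the line along which they close (so a half turn about z gives the same grasp; the last joint's range is limited). The gripper opens to 85 mm and grips with 20 to 120 N. Pads are 22 mm wide; open, the fingers measure 114 mm over their backs; the gripper's body (76 mm by 85 mm) begins 54 mm behind the grasp point. The pads swing forward as they close: fully open they stand 13 mm farther back than shut.
Start: joints at [1.484, 0.501, -0.427, 1.55, 0.221, 1.138, -0.21], TCP at [222.787, -610.624, 404.71] pointing down, gripper open.
Joint ranges: [-2.88, 2.88], [-0.31, 2.03], [-1.54, 1.56], [0.2, 2.42], [-1.41, 4.55], [0.19, 2.02], [-2.57, 2.57]. Speed limits (rad/s): [2.57, 2.57, 3.14, 3.14, 3.14, 3.14, 3.14].

INTERFACE

Orientations are given as [roll, pitch, yaw] about the fixed x, y, z axes, in that order (R = Rz(yaw) Ry(pitch) Rx(roll)).
In Python, from workcell import telemetry, vision, close_job, bot gives the robot as it stands. The module is installed in compiled form; this text tells all that it offers.
- The arm moves only by the tool step_arm, never from a script. Its argument "deltas" is a list of rows, each an object of numbers: "dx", "dy", "dz": the shift along the tool's x, y, z in mm; "roll": the turn about the tool's z in degrees; "grip": the closure, from 0 (fully open) to 1 (shut). A call has exactly 5 rows; each row shifts and turns the commanded pose from where the row before left it, along the tool's axes as they then stand; what a row does not reach is not made up. A row lasts 1/8 s, in which the tool goes at most 62.5 mm and 10.7 degrees, less where a joint would pass 70% of its speed; a pose out of reach is approached as far as the arm can. A call with a gripper value outside its range is refused whole. The fingers move at their own pace and stop on an object; "squeeze" is the grip in N (left out, the last holds). Time passes only in rows, so rows that do not move let the fingers close, or fill a call up. It gives the time, the measured TCP pose, the force, the opening and the grip force at its end, in the units of the state.
- telemetry.get_state(): the state, without advancing time (a new reading comes with each control period).
- vision.read_camera(name): name is "scene" or "side" or "wrist"; returns a dict with "frame" (384x512x3 uint8, red, green, blue), "z_map" (384x512 float32, mm along the optical axis (not along the pixel's ray), 0 where there is no reading), "fovy" (degrees; the focal length in pixels is half the picture's height over the tangent of half this angle, whatever the lens; pixels are square), "cx", "cy" (the principal point, pixels), "D" ([k1, k2, p1, p2, k3] as OpenCV has them; the pictures are not rectified), "rvec" (rotation vector, rad) and "tvec" (3), from world to camera coordinates, as OpenCV has them. Camera axes: x right, y down, z forward; pixel columns grow to the right and rows downward; lengths in mm; the calibration is good to about 2 mm. A picture is of the moment at which its call begins.
- close_job(): hands the job in; it is judged then, once.
The state is a dict: "t": time; "q": joint angles; "dq": joint speeds; "effort": joint torques, N m; "ee_pos": TCP position; "ee_rot": TCP orientation; "wrist_force": force on the tool from outside, world axes, zero at the start; "wrist_torque": the same for the moment, N m; "finger_gap": finger opening in mm; "grip_force": force on a finger pad.
Only numpy, scipy, OpenCV 4.12 (cv2) and the standard library are available. Lean on these libraries where they do the work, as an engineer would, in place of code of your own. Each camera call takes 0.05 s, during which the arm holds its last target. There are 200 camera calls.

## Working session

There is one attempt and no reset: what is moved stays moved. The work goes in short steps, Python scripts to look and compute and a tool call to move; the robot and the scene stay as the last step left them, time stands still between calls to the robot, and variables do not carry over. Pictures are saved under pics/ and viewed, at most 14 in all, crops included, and the job is handed in when it is done.

Besides the shell and the picture viewer there is one more tool, called after "Request:" as a command line: name --argument value ..., lists and objects as JSON in quotes. step_arm: Moves the arm, as the interface text tells. Its arguments: {"type":"object","properties":{"deltas":{"type":"array"},"squeeze":{"type":"number"}},"required":["deltas"]}

```bash
mkdir -p pics; cat > h.py <<'E'
import numpy as np, cv2
from workcell import telemetry, vision, bot
def cam(n):
    c=vision.read_camera(n); f=c['frame'].shape[0]/2/np.tan(np.radians(c['fovy'])/2)
    c['K']=np.array([[f,0,c['cx']],[0,f,c['cy']],[0,0,1.]]); c['R']=cv2.Rodrigues(np.array(c['rvec'],float))[0]; c['t']=np.array(c['tvec'],float).ravel(); c['d']=np.array(c['D'],float)
    return c
def cloud(c):
    h,w=c['z_map'].shape; u,v=np.meshgrid(np.arange(w),np.arange(h))
    p=cv2.undistortPoints(np.stack([u,v],-1).reshape(-1,1,2).astype(float),c['K'],c['d']).reshape(h,w,2)
    z=c['z_map'][...,None].astype(float); P=np.concatenate([p*z,z],-1)
    return (P-c['t'])@c['R']
def atz(c,uv,z):
    p=cv2.undistortPoints(np.array(uv,float).reshape(-1,1,2),c['K'],c['d']).reshape(-1,2)
    d=np.c_[p,np.ones(len(p))]@c['R']; o=-c['R'].T@c['t']
    return o+d*((z-o[2])/d[:,2])[:,None]
def proj(c,P): return cv2.projectPoints(np.array(P,float).reshape(-1,1,3),c['R'] and None if 0 else np.array(c['rvec'],float),c['t'],c['K'],c['d'])[0].reshape(-1,2)
def save(n,im,s=1): cv2.imwrite('pics/'+n+'.png',cv2.resize(im[...,::-1],None,fx=s,fy=s,interpolation=cv2.INTER_CUBIC))
E
python3 - <<'E'
from h import *
import pickle
print(telemetry.get_state(),bot.tip_extent)
for n in ['scene','side']:
    c=cam(n);save(n+'0',c['frame'],1.5);pickle.dump(c,open(n+'0.pkl','wb')); print(n,c['K'],-c['R'].T@c['t'],c['R'][2],(c['z_map']==0).mean())
E
```

```text
{'t': 0.0, 'q': array([ 1.48415974,  0.50184003, -0.42676649,  1.55146819,  0.22077193,
        1.13828498, -0.21028943]), 'dq': array([-0.00058747,  0.00145423, -0.00073539,  0.00127724, -0.00107203,
        0.00112343,  0.00013284]), 'effort': array([ 3.55842922e-04, -5.69514942e+01, -5.81618071e+00, -2.80936646e+01,
        1.06684855e-02,  1.19041928e-02, -2.38344563e-05]), 'ee_pos': array([ 222.60041456, -610.31050713,  403.65415465]), 'ee_rot': array([-3.13964161e+00, -7.85971007e-05,  3.49872074e-01]), 'wrist_force': array([-0.22812322,  0.12320686, -0.05800503]), 'wrist_torque': array([-0.05235481,  0.04967265, -0.07421489]), 'grip_force': 0.0, 'finger_gap': 85.5876831417628} 173.4
scene [[496.61846228   0.         259.34757924]
 [  0.         496.61846228 187.26195043]
 [  0.           0.           1.        ]] [1002.26373612  665.58582647 1301.86162297] [-0.28313849 -0.43202846 -0.85626164] 0.0036824544270833335
side [[437.09434041   0.         252.92221682]
 [  0.         437.09434041 183.45055974]
 [  0.           0.           1.        ]] [ 58.90696432 523.4396248  876.72656208] [ 0.47701959 -0.46580488 -0.74530405] 0.0038655598958333335
```

View pics/scene0.png

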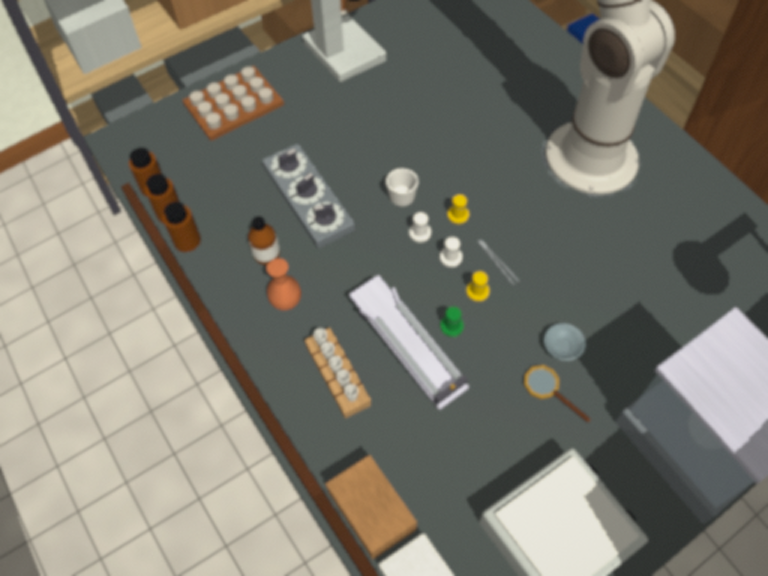

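View pics/side0.png

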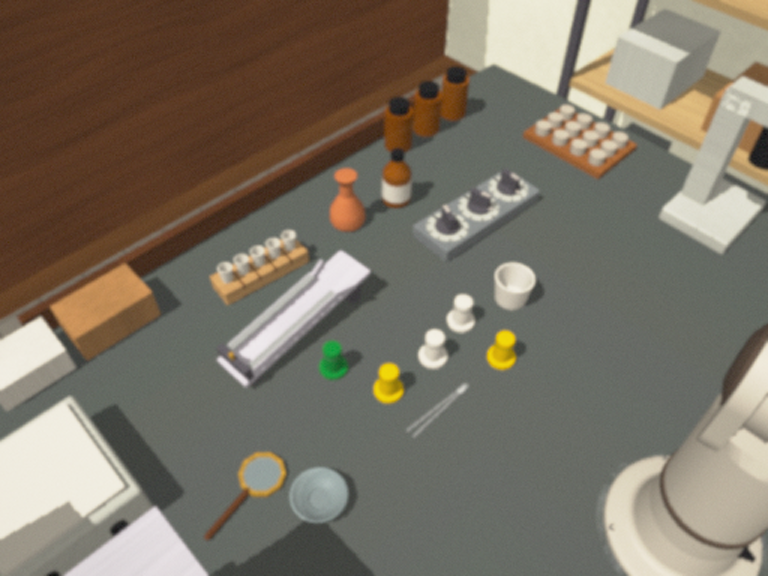

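The scene view (1.5x) shows white pots at (420,226) and (451,250). The console is near (308,193), with dials at (289,160), (305,187) and (326,215). The chute apron is near (370,290) and its stop near (450,393). Next I'll get 3D positions for all of these.

```bash
python3 - <<'E'
from h import *
import pickle
C={n:pickle.load(open(n+'0.pkl','rb')) for n in ['scene','side']}
c=C['scene'];s=C['side']
a=cv2.resize(c['frame'][90:170,170:240],(420,480),interpolation=cv2.INTER_CUBIC)  #6x
b=cv2.resize(s['frame'][110:174,270:370],(0,0),fx=3.8,fy=3.8,interpolation=cv2.INTER_CUBIC)
m=np.zeros((480,800,3),np.uint8);m[:,:420]=a;m[:b.shape[0],420:420+380]=b[:,:380];save('dials',m)
for n in C:
    P=cloud(C[n]); hsv=cv2.cvtColor(C[n]['frame'],cv2.COLOR_RGB2HSV)
    # console: points z 24..36 in region; pots: white z 40..62
    reg=(P[...,0]>350)&(P[...,0]<900)&(abs(P[...,1])<500)
    w=(hsv[...,1]<50)&(hsv[...,2]>150)&reg
    k,l,st,ce=cv2.connectedComponentsWithStats(((w)&(P[...,2]>4)&(P[...,2]<80)).astype(np.uint8))
    for i in range(1,k):
        if st[i,4]>40:
            q=P[l==i]; t=q[q[:,2]>np.percentile(q[:,2],90)-6]
            print(n,ce[i].round(),st[i,4],'min',q.min(0).round(),'max',q.max(0).round(),'top',t.mean(0).round(1),len(t))
E
```

```text
scene [205. 129.] 665 min [ 554. -394.   22.] max [ 644. -143.   72.] top [ 602.4 -259.1   34.8] 459
scene [268. 123.] 348 min [ 393. -190.    4.] max [ 460. -121.   63.] top [ 424.6 -156.9   53.9] 103
scene [280. 152.] 187 min [430. -98.   4.] max [475. -27.  60.] top [453.1 -50.2  55.4] 65
scene [301. 168.] 194 min [414.  -4.   4.] max [459.  59.  63.] top [436.3  36.7  56.2] 66
scene [178. 169.] 106 min [ 727. -183.   20.] max [ 773. -160.   64.] top [ 754.4 -166.8   55.6] 24
scene [270. 223.] 2084 min [578. -13.   4.] max [674. 272.  71.] top [633.8  80.7  59.9] 657
scene [372. 222.] 110 min [350. 288.   5.] max [396. 316.  24.] top [369.8 298.4  17. ] 56
scene [224. 243.] 354 min [750.  22.   5.] max [789. 200.  69.] top [771.8 128.   60.6] 119
scene [301. 264.] 88 min [588. 284.   5.] max [656. 295.  29.] top [620.9 289.8  24. ] 70
scene [272. 370.] 444 min [816. 468.  42.] max [900. 500.  59.] top [857.5 483.7  50.3] 402
side [317. 140.] 911 min [ 551. -396.   24.] max [ 646. -137.   68.] top [ 593.1 -256.8   31.2] 871
side [262. 129.] 160 min [ 717. -192.   16.] max [ 765. -1
[... 521 characters left out ...]
9.  35.] max [789. 203.  62.] top [776.7 192.4  58.4] 38
side [342. 189.] 627 min [ 393. -188.    4.] max [ 460. -119.   58.] top [ 426.1 -154.1   52.2] 165
side [307. 209.] 313 min [428. -69.   4.] max [474. -27.  59.] top [450.3 -48.4  54.3] 98
side [ 30. 227.] 387 min [813. 469.  38.] max [900. 500.  53.] top [855.  484.8  48.9] 372
side [288. 233.] 339 min [411.  19.   4.] max [457.  60.  59.] top [433.2  38.   54.2] 116
side [155. 247.] 126 min [585. 287.  11.] max [657. 298.  34.] top [618.8 291.8  23.2] 87
side [174. 315.] 298 min [437. 336.   4.] max [486. 385.  10.] top [461.  360.    5.7] 298
side [213. 325.] 660 min [350. 288.   4.] max [415. 364.  24.] top [393.1 314.4  18.6] 246
```

View pics/dials.png

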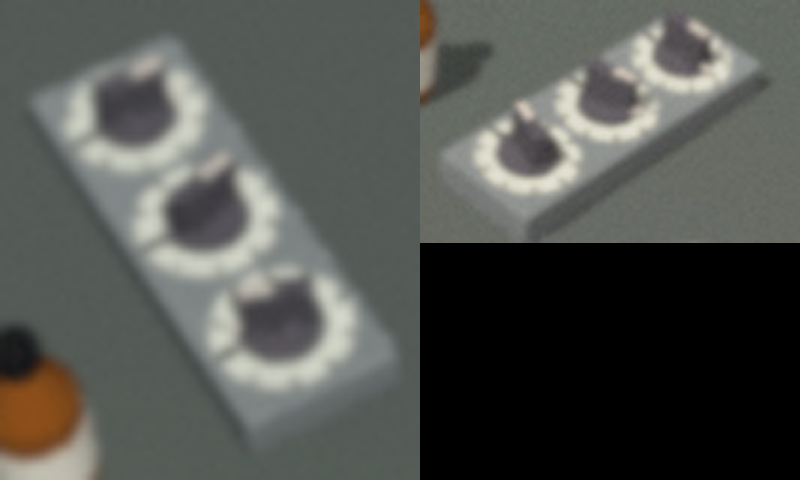

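```bash
python3 - <<'E'
from h import *
import pickle
C={n:pickle.load(open(n+'0.pkl','rb')) for n in ['scene','side']}
for n in C:
    P=cloud(C[n])
    m=(P[...,0]>530)&(P[...,0]<670)&(P[...,1]>-410)&(P[...,1]<-120)&(P[...,2]>22)&(P[...,2]<36)
    k,l,st,ce=cv2.connectedComponentsWithStats(m.astype(np.uint8)); i=1+st[1:,4].argmax()
    print(n,'console',cv2.minAreaRect(P[l==i][:,:2].astype(np.float32)),np.median(P[l==i][:,2]))
    m=(P[...,0]>560)&(P[...,0]<690)&(P[...,1]>-30)&(P[...,1]<310)&(P[...,2]>12)&(P[...,2]<90)
    k,l,st,ce=cv2.connectedComponentsWithStats(m.astype(np.uint8)); i=1+st[1:,4].argmax()
    q=P[l==i];print('chute',cv2.minAreaRect(q[:,:2].astype(np.float32)),st[i,4])
    for y in range(-20,310,30):
        e=q[abs(q[:,1]-y)<6]
        if len(e): print(y,np.percentile(e[:,0],[1,50,99]).round(),np.percentile(e[:,2],[10,50,95]).round(1))
E
```

```text
scene console ((600.2171630859375, -267.7206115722656), (269.801513671875, 93.62039184570312), 86.87602996826172) 30.890382672360644
chute ((631.9428100585938, 154.9080810546875), (80.07244873046875, 279.5163269042969), 2.5323898792266846) 2451
10 [602. 604. 615.] [55.8 56.9 57.1]
40 [601. 640. 671.] [53.1 57.9 62.4]
70 [597. 635. 674.] [51.6 56.  66.2]
100 [600. 633. 669.] [46.4 52.3 67.8]
130 [599. 631. 666.] [43.  48.9 62.7]
160 [597. 630. 664.] [37.3 44.7 59. ]
190 [596. 628. 663.] [33.3 39.7 54.5]
220 [594. 627. 661.] [29.6 35.3 50.6]
250 [593. 625. 660.] [25.1 32.  45.3]
280 [588. 626. 658.] [27.1 48.9 57.2]
side console ((598.9779663085938, -266.08978271484375), (265.08746337890625, 95.95436096191406), 86.66352844238281) 29.509772231695337
chute ((629.1495971679688, 158.11309814453125), (80.41079711914062, 278.3175354003906), 2.9155890941619873) 3223
40 [600. 627. 668.] [32.9 56.6 60.3]
70 [595. 633. 673.] [51.  54.1 65.1]
100 [597. 634. 665.] [46.6 51.5 63.8]
130 [595. 632. 662.] [42.9 47.3 60.2]
160 [595. 629. 660.] [37.9 42.8 56.6]
190 [590. 627. 658.] [33.7 37.9 52. ]
220 [589. 625. 657.] [29.4 33.6 48.7]
250 [588. 623. 656.] [24.3 29.5 43.5]
280 [585. 600. 655.] [27.3 47.4 51.1]
```

Request:
step_arm --deltas '[{"dx": 50, "dy": -35}, {"dx": 50, "dy": -35}, {"dx": 50, "dy": -35}, {"dx": 50, "dy": -35}, {"dx": 50, "dy": -35}]'

```text
validation failed for argument at $.de...
```

Request:
step_arm --deltas '[{"dx": 43, "dy": -20, "dz": 0, "roll": 0, "grip": 0}, {"dx": 43, "dy": -20, "dz": 0, "roll": 0, "grip": 0}, {"dx": 43, "dy": -20, "dz": 0, "roll": 0, "grip": 0}, {"dx": 43, "dy": -20, "dz": 0, "roll": 0, "grip": 0}, {"dx": 43, "dy": -20, "dz": 0, "roll": 0, "grip": 0}]' --squeeze 40

```text
t: 0.72
ee_pos: [391.3, -441.7, 404.4]
ee_rot: [-3.141, 0.0, 0.35]
wrist_force: [0.8, 0.2, 0.5]
finger_gap: 85.3
grip_force: 0.0
```

Request:
step_arm --deltas '[{"dx": 43, "dy": -20, "dz": 0, "roll": 0, "grip": 0}, {"dx": 43, "dy": -20, "dz": 0, "roll": 0, "grip": 0}, {"dx": 43, "dy": -20, "dz": 0, "roll": 0, "grip": 0}, {"dx": 43, "dy": -20, "dz": 0, "roll": 0, "grip": 0}, {"dx": 43, "dy": -20, "dz": 0, "roll": 0, "grip": 0}]' --squeeze 40

```text
t: 1.35
ee_pos: [558.9, -274.3, 404.3]
ee_rot: [-3.141, 0.001, 0.35]
wrist_force: [-0.2, 0.0, -0.2]
finger_gap: 85.4
grip_force: 0.0
```

Request:
step_arm --deltas '[{"dx": 0, "dy": 0, "dz": 0, "roll": 8, "grip": 0}, {"dx": 0, "dy": 0, "dz": 0, "roll": 8, "grip": 0}, {"dx": 0, "dy": 0, "dz": 0, "roll": 7.2, "grip": 0}, {"dx": 0, "dy": 0, "dz": 0, "roll": 0, "grip": 0}, {"dx": 0, "dy": 0, "dz": 0, "roll": 0, "grip": 0}]' --squeeze 40

```text
t: 1.98
ee_pos: [558.1, -275.3, 404.5]
ee_rot: [-3.141, 0.0, -0.053]
wrist_force: [0.2, 0.1, -0.6]
finger_gap: 85.7
grip_force: 0.0
```

```bash
python3 - <<'E'
from h import *
s=telemetry.get_state();print(s['t'],s['q'].round(2),s['ee_pos'].round(1),s['ee_rot'].round(3))
c=cam('wrist');save('w1',c['frame'],1.5)
print(-c['R'].T@c['t'],c['R'])
import pickle;pickle.dump(c,open('w1.pkl','wb'))
E
```

```text
1.975 [ 0.77  0.46 -0.48  1.62  0.23  1.12 -1.39] [ 558.1 -275.3  404.5] [-3.141  0.    -0.053]
[ 642.5855475  -278.33417203  373.83725436] [[-5.37264313e-02 -9.98555456e-01 -6.86863705e-04]
 [-9.43626141e-01  5.05459864e-02  3.27131180e-01]
 [-3.26623907e-01  1.82237334e-02 -9.44978687e-01]]
```

View pics/w1.png

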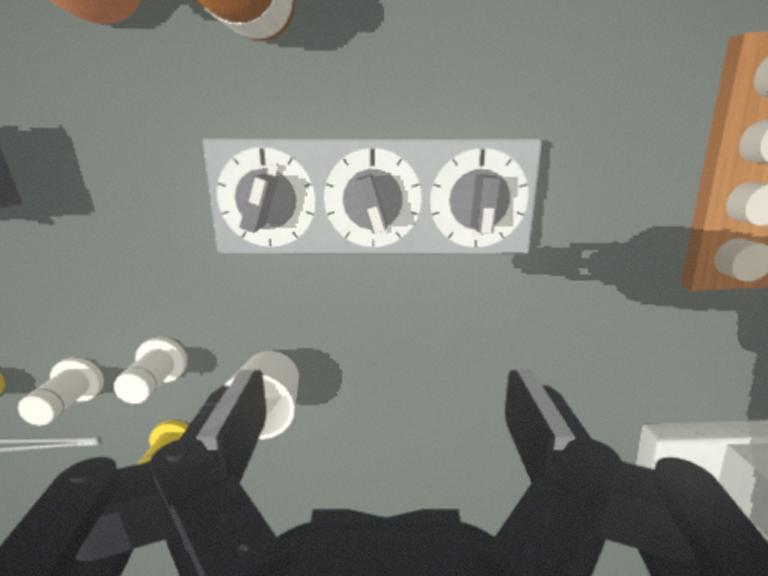

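The wrist view (1.5x) shows the dials at about (266,197), (373,198) and (480,198), with zero ticks at the top. The left pointer is up and slightly clockwise. The middle and right pointers are at the bottom.

```bash
cat >> h.py <<'E'
def dials(c,verbose=1):
    P=cloud(c); hsv=cv2.cvtColor(c['frame'],cv2.COLOR_RGB2HSV)
    m=(P[...,2]>25)&(P[...,2]<34)&(P[...,0]>530)&(P[...,0]<670)&(P[...,1]>-420)&(P[...,1]<-120)
    k,l,st,ce=cv2.connectedComponentsWithStats(m.astype(np.uint8)); i=1+st[1:,4].argmax()
    r=cv2.minAreaRect(P[l==i][:,:2].astype(np.float32)); print('console',r)
    cc=np.array(r[0]); a=np.radians(r[2] if r[1][0]>r[1][1] else r[2]+90); ey=np.array([np.cos(a),np.sin(a)]); ey*=np.sign(ey[1]); ex=np.array([ey[1],-ey[0]])
    for n,y in zip('LMR',(85,0,-85)):
        o=cc+y*ey; d=P[...,:2]-o
        b=(np.hypot(d[...,0],d[...,1])<27)&(P[...,2]>58)&(P[...,2]<74)
        q=P[b][:,:2]; R=cv2.minAreaRect(q.astype(np.float32)); mu=np.array(R[0])
        v=np.linalg.svd(q-q.mean(0),full_matrices=False)[2][0]
        w=P[b&(hsv[...,2]>170)][:,:2]
        if len(w): v=v*np.sign((w.mean(0)-mu)@v)
        print(n,'axis',o.round(1),'bar',mu.round(1),np.array(R[1]).round(),len(q),len(w),'value deg',np.degrees(np.arctan2(-(v@ey),v@ex)).round(1),'world yaw',np.degrees(np.arctan2(v[1],v[0])).round(1),'z',np.median(P[b][:,2]).round(1))
E
python3 - <<'E'
from h import *
import pickle;c=pickle.load(open('w1.pkl','rb'));dials(c)
# pots
P=cloud(c);
m=(P[...,2]>50)&(P[...,2]<62)&(P[...,0]<500)&(P[...,1]>-110)
k,l,st,ce=cv2.connectedComponentsWithStats(m.astype(np.uint8))
for i in range(1,k):
    if st[i,4]>50: print(ce[i],st[i,4],P[l==i].mean(0))
save('d1',c['frame'][85:180,130:370],3.3)
E
```

```text
console ((598.3848876953125, -265.44720458984375), (262.7060241699219, 92.09134674072266), 86.64627838134766)
L axis [ 603.4 -180.6] bar [ 603.3 -181.1] [12. 40.] 469 149 value deg 20.6 world yaw -24.0 z 66.4
M axis [ 598.4 -265.4] bar [ 598.5 -265.4] [40. 12.] 420 128 value deg 162.1 world yaw -165.5 z 66.3
R axis [ 593.4 -350.3] bar [ 593.7 -349.8] [12. 40.] 461 132 value deg -178.1 world yaw 174.8 z 66.1
[ 88.54503464 257.86143187] 433 [452.5103198  -50.73509171  55.88197142]
[ 25.37861915 272.15367483] 449 [436.22283822  35.18033246  55.67967707]
```

View pics/d1.png

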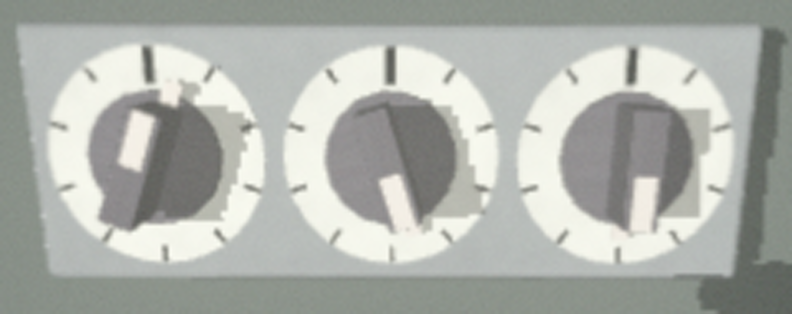

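Request:
step_arm --deltas '[{"dx": 20, "dy": -48.3, "dz": 30, "roll": 0, "grip": 0.3}, {"dx": 20, "dy": -48.3, "dz": 30, "roll": 0, "grip": 0.3}, {"dx": 0, "dy": 0, "dz": 20, "roll": -10.6, "grip": 0.3}, {"dx": 0, "dy": 0, "dz": 20, "roll": -10.6, "grip": 0.3}, {"dx": 0, "dy": 0, "dz": 0, "roll": -10.6, "grip": 0.3}]'

```text
t: 2.65
ee_pos: [602.6, -180.9, 302.5]
ee_rot: [-3.139, 0.002, 0.508]
wrist_force: [0.1, -0.3, -0.1]
finger_gap: 60.0
grip_force: 0.0
```

Request:
step_arm --deltas '[{"dx": 0, "dy": 0, "dz": 0, "roll": -10.6, "grip": 0.3}, {"dx": 0, "dy": 0, "dz": 0, "roll": -10.6, "grip": 0.3}, {"dx": 0, "dy": 0, "dz": 0, "roll": -10.6, "grip": 0.3}, {"dx": 0, "dy": 0, "dz": 0, "roll": -10.6, "grip": 0.3}, {"dx": 0, "dy": 0, "dz": 0, "roll": -10.6, "grip": 0.3}]'

```text
t: 3.28
ee_pos: [603.4, -181.4, 304.7]
ee_rot: [3.142, -0.0, 1.432]
wrist_force: [0.2, 0.5, -0.6]
finger_gap: 59.8
grip_force: 0.0
```

Request:
step_arm --deltas '[{"dx": 0, "dy": 0, "dz": 0, "roll": -10.6, "grip": 0.3}, {"dx": 0, "dy": 0, "dz": 0, "roll": -10.6, "grip": 0.3}, {"dx": 0, "dy": 0, "dz": 0, "roll": -10.6, "grip": 0.3}, {"dx": 0, "dy": 0, "dz": 0, "roll": -10.6, "grip": 0.3}, {"dx": 0, "dy": 0, "dz": 0, "roll": -10.6, "grip": 0.3}]'

```text
t: 3.9
ee_pos: [603.4, -181.5, 304.7]
ee_rot: [3.141, 0.0, 2.357]
wrist_force: [-0.0, -0.4, -0.6]
finger_gap: 59.7
grip_force: 0.0
```

Request:
step_arm --deltas '[{"dx": 0, "dy": 0, "dz": 0, "roll": -10.6, "grip": 0.3}, {"dx": 0, "dy": 0, "dz": 0, "roll": -10.6, "grip": 0.3}, {"dx": 0, "dy": 0, "dz": 0, "roll": 0, "grip": 0.3}, {"dx": 0, "dy": 0, "dz": 0, "roll": 0, "grip": 0.3}, {"dx": 0, "dy": 0, "dz": 0, "roll": 0, "grip": 0.3}]'

```text
t: 4.53
ee_pos: [603.5, -181.1, 304.8]
ee_rot: [-3.141, 0.0, 2.718]
wrist_force: [0.5, 0.1, -0.1]
finger_gap: 59.9
grip_force: 0.0
```

```bash
python3 - <<'E'
from h import *
s=telemetry.get_state();print(s['t'],s['q'].round(2),s['ee_pos'].round(1),np.degrees(s['ee_rot']).round(2),s['finger_gap'])
E
```

```text
4.525 [ 0.96  0.81 -1.06  1.67  0.77  1.14  0.82] [ 603.5 -181.1  304.8] [-1.7998e+02  1.0000e-02  1.5574e+02] 59.93687223816695
```

Request:
step_arm --deltas '[{"dx": 0, "dy": 0, "dz": 40, "roll": 0, "grip": 0.3}, {"dx": 0, "dy": 0, "dz": 30, "roll": 0, "grip": 0.3}, {"dx": 0, "dy": 0, "dz": 14, "roll": 0, "grip": 0.3}, {"dx": 0, "dy": 0, "dz": 7, "roll": 0, "grip": 0.3}, {"dx": 0, "dy": 0, "dz": 0, "roll": 0, "grip": 0.5}]' --squeeze 40

```text
t: 5.15
ee_pos: [603.8, -181.0, 214.2]
ee_rot: [3.141, 0.001, 2.72]
wrist_force: [0.7, -0.5, 0.9]
finger_gap: 43.7
grip_force: 0.0
```

Request:
step_arm --deltas '[{"dx": 0, "dy": 0, "dz": 0, "roll": 0, "grip": 1}, {"dx": 0, "dy": 0, "dz": 0, "roll": 0, "grip": 1}, {"dx": 0, "dy": 0, "dz": 0, "roll": 0, "grip": 1}, {"dx": 0, "dy": 0, "dz": 0, "roll": 0, "grip": 1}, {"dx": 0, "dy": 0, "dz": 0, "roll": 0, "grip": 1}]'

```text
t: 5.78
ee_pos: [603.6, -182.0, 214.9]
ee_rot: [-3.14, 0.001, 2.719]
wrist_force: [-1.7, -2.4, 5.4]
finger_gap: 11.2
grip_force: 41.1
```

Request:
step_arm --deltas '[{"dx": 0, "dy": 0, "dz": 0, "roll": 8, "grip": 1}, {"dx": 0, "dy": 0, "dz": 0, "roll": 8, "grip": 1}, {"dx": 0, "dy": 0, "dz": 0, "roll": 8, "grip": 1}, {"dx": 0, "dy": 0, "dz": 0, "roll": 8, "grip": 1}, {"dx": 0, "dy": 0, "dz": 0, "roll": 8, "grip": 1}]'

```text
t: 6.4
ee_pos: [603.4, -182.3, 214.9]
ee_rot: [-3.141, 0.002, 2.016]
wrist_force: [-3.8, -2.4, 5.2]
finger_gap: 11.1
grip_force: 41.2
```

Request:
step_arm --deltas '[{"dx": 0, "dy": 0, "dz": 0, "roll": 8, "grip": 1}, {"dx": 0, "dy": 0, "dz": 0, "roll": 8, "grip": 1}, {"dx": 0, "dy": 0, "dz": 0, "roll": 8, "grip": 1}, {"dx": 0, "dy": 0, "dz": 0, "roll": 8, "grip": 1}, {"dx": 0, "dy": 0, "dz": 0, "roll": 8, "grip": 1}]'

```text
t: 7.02
ee_pos: [603.0, -182.4, 214.9]
ee_rot: [-3.141, 0.003, 1.318]
wrist_force: [-5.2, -2.4, 7.0]
finger_gap: 11.0
grip_force: 41.4
```

Request:
step_arm --deltas '[{"dx": 0, "dy": 0, "dz": 0, "roll": 8, "grip": 1}, {"dx": 0, "dy": 0, "dz": 0, "roll": 8, "grip": 1}, {"dx": 0, "dy": 0, "dz": 0, "roll": 8, "grip": 1}, {"dx": 0, "dy": 0, "dz": 0, "roll": 8, "grip": 1}, {"dx": 0, "dy": 0, "dz": 0, "roll": 8, "grip": 1}]'

```text
t: 7.65
ee_pos: [602.7, -182.2, 214.9]
ee_rot: [3.141, 0.003, 0.62]
wrist_force: [-5.8, -2.6, 8.1]
finger_gap: 11.7
grip_force: 41.5
```

Request:
step_arm --deltas '[{"dx": 0, "dy": 0, "dz": 0, "roll": 3.2, "grip": 1}, {"dx": 0, "dy": 0, "dz": 0, "roll": 0, "grip": 1}, {"dx": 0, "dy": 0, "dz": 0, "roll": 0, "grip": 1}, {"dx": 0, "dy": 0, "dz": 0, "roll": 0, "grip": 1}, {"dx": 0, "dy": 0, "dz": 0, "roll": 0, "grip": 1}]'

```text
t: 8.28
ee_pos: [602.7, -182.2, 214.9]
ee_rot: [3.141, 0.003, 0.569]
wrist_force: [-5.8, -2.3, 8.6]
finger_gap: 11.1
grip_force: 43.7
```

Request:
step_arm --deltas '[{"dx": 0, "dy": 0, "dz": 0, "roll": 0, "grip": 0.3}, {"dx": 0, "dy": 0, "dz": 0, "roll": 0, "grip": 0.3}, {"dx": 0, "dy": 0, "dz": 0, "roll": 0, "grip": 0.3}, {"dx": 0, "dy": 0, "dz": -30, "roll": 0, "grip": 0.3}, {"dx": 0, "dy": 0, "dz": -60, "roll": 0, "grip": 0.3}]'

```text
t: 8.9
ee_pos: [602.2, -180.9, 301.8]
ee_rot: [-3.137, 0.003, 0.57]
wrist_force: [1.5, -0.9, 0.7]
finger_gap: 59.6
grip_force: 0.0
```

Request:
step_arm --deltas '[{"dx": -30, "dy": 30, "dz": -60, "roll": -10, "grip": 0.3}, {"dx": -30, "dy": 30, "dz": -40, "roll": -10, "grip": 0.3}, {"dx": 0, "dy": 0, "dz": 0, "roll": 0, "grip": 0.3}, {"dx": 0, "dy": 0, "dz": 0, "roll": 0, "grip": 0.3}, {"dx": 0, "dy": 0, "dz": 0, "roll": 0, "grip": 0.3}]'

```text
t: 9.52
ee_pos: [593.9, -257.1, 393.4]
ee_rot: [-3.139, -0.0, 0.92]
wrist_force: [0.1, -0.6, 0.8]
finger_gap: 59.9
grip_force: 0.0
```

```bash
python3 - <<'E'
from h import *
s=telemetry.get_state();print(s['t'],s['q'].round(2),s['ee_pos'].round(1),np.degrees(s['ee_rot']).round(2),s['finger_gap'])
c=cam('wrist');dials(c);save('w2',c['frame'],1)
E
```

```text
9.525 [ 0.85  0.57 -0.7   1.56  0.39  1.16 -0.58] [ 593.9 -257.1  393.4] [-1.7986e+02 -1.0000e-02  5.2740e+01] 59.916849139316454
console ((598.2649536132812, -264.76190185546875), (261.4559631347656, 92.32652282714844), 86.75344848632812)
L axis [ 603.1 -179.9] bar [ 603.1 -180.6] [40. 12.] 493 152 value deg 144.5 world yaw -147.8 z 66.3
M axis [ 598.3 -264.8] bar [ 598.5 -265.1] [40. 12.] 426 126 value deg 162.4 world yaw -165.6 z 66.2
R axis [ 593.5 -349.6] bar [ 593.5 -349.4] [13. 40.] 401 119 value deg -177.4 world yaw 174.2 z 65.9
```

Request:
step_arm --deltas '[{"dx": 0, "dy": 0, "dz": 0, "roll": -10.1, "grip": 0.3}, {"dx": 0, "dy": 0, "dz": 0, "roll": -10.1, "grip": 0.3}, {"dx": 0, "dy": 0, "dz": 0, "roll": -10.1, "grip": 0.3}, {"dx": 0, "dy": 0, "dz": 0, "roll": -10.1, "grip": 0.3}, {"dx": 0, "dy": 0, "dz": 0, "roll": -10.1, "grip": 0.3}]'

```text
t: 10.2
ee_pos: [594.1, -257.4, 393.8]
ee_rot: [-3.141, -0.001, 1.808]
wrist_force: [0.3, 0.1, -0.7]
finger_gap: 60.1
grip_force: 0.0
```

Request:
step_arm --deltas '[{"dx": 0, "dy": 0, "dz": 0, "roll": -10.1, "grip": 0.3}, {"dx": 0, "dy": 0, "dz": 0, "roll": -10.1, "grip": 0.3}, {"dx": 0, "dy": 0, "dz": 0, "roll": -10.1, "grip": 0.3}, {"dx": 0, "dy": 0, "dz": 0, "roll": -10.1, "grip": 0.3}, {"dx": 0, "dy": 0, "dz": 0, "roll": -10.1, "grip": 0.3}]'

```text
t: 10.82
ee_pos: [594.1, -257.4, 393.9]
ee_rot: [3.141, -0.001, 2.689]
wrist_force: [-0.7, -0.3, -0.1]
finger_gap: 59.5
grip_force: 0.0
```

Request:
step_arm --deltas '[{"dx": 0, "dy": 0, "dz": 0, "roll": -10.1, "grip": 0.3}, {"dx": 0, "dy": 0, "dz": 0, "roll": -10.1, "grip": 0.3}, {"dx": 0, "dy": 0, "dz": 0, "roll": -10.1, "grip": 0.3}, {"dx": 0, "dy": 0, "dz": 0, "roll": -10.4, "grip": 0.3}, {"dx": -2.4, "dy": -9.1, "dz": 50, "roll": 0, "grip": 0.3}]'

```text
t: 11.45
ee_pos: [600.5, -265.1, 347.4]
ee_rot: [-3.139, 0.006, -2.887]
wrist_force: [0.1, -1.0, -0.7]
finger_gap: 59.8
grip_force: 0.0
```

Request:
step_arm --deltas '[{"dx": 0, "dy": 0, "dz": 30, "roll": 0, "grip": 0.3}, {"dx": 0, "dy": 0, "dz": 0, "roll": 0, "grip": 0.3}, {"dx": 0, "dy": 0, "dz": 0, "roll": 0, "grip": 0.3}, {"dx": 0, "dy": 0, "dz": 0, "roll": 0, "grip": 0.3}, {"dx": 0, "dy": 0, "dz": 0, "roll": 0, "grip": 0.3}]'

```text
t: 12.08
ee_pos: [598.9, -266.9, 316.1]
ee_rot: [-3.14, 0.001, -2.891]
wrist_force: [0.9, -1.0, -0.7]
finger_gap: 59.8
grip_force: 0.0
```

Request:
step_arm --deltas '[{"dx": 0, "dy": 1.7, "dz": 45, "roll": 0, "grip": 0.3}, {"dx": 0, "dy": 0, "dz": 35, "roll": 0, "grip": 0.3}, {"dx": 0, "dy": 0, "dz": 15, "roll": 0, "grip": 0.3}, {"dx": 0, "dy": 0, "dz": 7, "roll": 0, "grip": 0.3}, {"dx": 0, "dy": 0, "dz": 0, "roll": 0, "grip": 0.5}]'

```text
t: 12.7
ee_pos: [598.6, -265.3, 213.6]
ee_rot: [-3.141, 0.001, -2.891]
wrist_force: [-0.1, -0.3, -0.1]
finger_gap: 43.6
grip_force: 0.0
```

Request:
step_arm --deltas '[{"dx": 0, "dy": 0, "dz": 0, "roll": 0, "grip": 1}, {"dx": 0, "dy": 0, "dz": 0, "roll": 0, "grip": 1}, {"dx": 0, "dy": 0, "dz": 0, "roll": 0, "grip": 1}, {"dx": 0, "dy": 0, "dz": 0, "roll": 0, "grip": 1}, {"dx": 0, "dy": 0, "dz": 0, "roll": 0, "grip": 1}]'

```text
t: 13.32
ee_pos: [598.9, -266.3, 214.2]
ee_rot: [-3.139, 0.002, -2.892]
wrist_force: [0.3, -3.5, 6.3]
finger_gap: 11.2
grip_force: 43.3
```

Request:
step_arm --deltas '[{"dx": 0, "dy": 0, "dz": 0, "roll": 9, "grip": 1}, {"dx": 0, "dy": 0, "dz": 0, "roll": 9, "grip": 1}, {"dx": 0, "dy": 0, "dz": 0, "roll": 9, "grip": 1}, {"dx": 0, "dy": 0, "dz": 0, "roll": 9, "grip": 1}, {"dx": 0, "dy": 0, "dz": 0, "roll": 9, "grip": 1}]'

```text
t: 13.95
ee_pos: [598.8, -266.9, 214.2]
ee_rot: [-3.14, 0.004, 2.6]
wrist_force: [0.9, -3.8, 5.2]
finger_gap: 11.4
grip_force: 43.3
```

Request:
step_arm --deltas '[{"dx": 0, "dy": 0, "dz": 0, "roll": 9, "grip": 1}, {"dx": 0, "dy": 0, "dz": 0, "roll": 9, "grip": 1}, {"dx": 0, "dy": 0, "dz": 0, "roll": 9, "grip": 1}, {"dx": 0, "dy": 0, "dz": 0, "roll": 9, "grip": 1}, {"dx": 0, "dy": 0, "dz": 0, "roll": 8.4, "grip": 1}]'

```text
t: 14.58
ee_pos: [598.4, -267.3, 214.2]
ee_rot: [3.141, 0.004, 1.825]
wrist_force: [-1.6, -4.6, 6.7]
finger_gap: 11.1
grip_force: 43.4
```

Request:
step_arm --deltas '[{"dx": 0, "dy": 0, "dz": 0, "roll": 0, "grip": 1}, {"dx": 0, "dy": 0, "dz": 0, "roll": 0, "grip": 1}, {"dx": 0, "dy": 0, "dz": 0, "roll": 0, "grip": 1}, {"dx": 0, "dy": 0, "dz": 0, "roll": 0, "grip": 0.3}, {"dx": 0, "dy": 0, "dz": 0, "roll": 0, "grip": 0.3}]'

```text
t: 15.2
ee_pos: [598.0, -264.5, 212.4]
ee_rot: [-3.141, -0.001, 1.832]
wrist_force: [-0.1, 0.5, -0.1]
finger_gap: 47.0
grip_force: 0.0
```

Request:
step_arm --deltas '[{"dx": 0, "dy": 0, "dz": 0, "roll": 0, "grip": 0.3}, {"dx": 0, "dy": 0, "dz": -30, "roll": 0, "grip": 0.3}, {"dx": 0, "dy": 0, "dz": -50, "roll": 0, "grip": 0.3}, {"dx": 0, "dy": 0, "dz": -50, "roll": 10, "grip": 0.3}, {"dx": 0, "dy": 0, "dz": -50, "roll": 10, "grip": 0.3}]'

```text
t: 15.82
ee_pos: [598.0, -264.9, 393.9]
ee_rot: [-3.141, -0.001, 1.478]
wrist_force: [0.3, 0.3, -0.7]
finger_gap: 59.8
grip_force: 0.0
```

Request:
step_arm --deltas '[{"dx": 0, "dy": 0, "dz": 0, "roll": 10, "grip": 0.3}, {"dx": 0, "dy": 0, "dz": 0, "roll": 10, "grip": 0.3}, {"dx": 0, "dy": 0, "dz": 0, "roll": 10, "grip": 0.3}, {"dx": 0, "dy": 0, "dz": 0, "roll": 0, "grip": 0.3}, {"dx": 0, "dy": 0, "dz": 0, "roll": 0, "grip": 0.3}]'

```text
t: 16.45
ee_pos: [598.2, -265.0, 392.6]
ee_rot: [-3.141, -0.0, 0.963]
wrist_force: [0.4, -0.9, 0.0]
finger_gap: 60.0
grip_force: 0.0
```

```bash
python3 - <<'E'
from h import *
s=telemetry.get_state();print(s['t'],s['q'].round(2),s['ee_pos'].round(1),np.degrees(s['ee_rot']).round(2),s['finger_gap'])
c=cam('wrist');dials(c);save('w3',c['frame'],1)
E
```

```text
16.45 [ 0.87  0.58 -0.71  1.54  0.4   1.17 -0.53] [ 598.2 -265.   392.6] [-179.98   -0.     55.17] 59.96928702955251
console ((598.2007446289062, -264.9039306640625), (261.7249755859375, 92.30393981933594), 86.70419311523438)
L axis [ 603.1 -180. ] bar [ 603.1 -180.6] [40. 12.] 514 155 value deg 144.4 world yaw -147.7 z 66.3
M axis [ 598.2 -264.9] bar [ 598.4 -265.2] [12. 40.] 433 136 value deg -108.0 world yaw 104.8 z 66.2
R axis [ 593.3 -349.8] bar [ 593.7 -349.7] [13. 40.] 403 110 value deg -176.9 world yaw 173.6 z 66.0
```

Request:
step_arm --deltas '[{"dx": 0, "dy": 0, "dz": 0, "roll": 10.2, "grip": 0.3}, {"dx": 0, "dy": 0, "dz": 0, "roll": 10.2, "grip": 0.3}, {"dx": 0, "dy": 0, "dz": 0, "roll": 10.2, "grip": 0.3}, {"dx": 0, "dy": 0, "dz": 0, "roll": 10.2, "grip": 0.3}, {"dx": 0, "dy": 0, "dz": 0, "roll": 10.2, "grip": 0.3}]'

```text
t: 17.12
ee_pos: [598.1, -265.3, 392.4]
ee_rot: [-3.141, 0.0, 0.065]
wrist_force: [-0.8, -0.9, 0.7]
finger_gap: 59.8
grip_force: 0.0
```

Request:
step_arm --deltas '[{"dx": 0, "dy": 0, "dz": 0, "roll": 10, "grip": 0.3}, {"dx": 2, "dy": 42.3, "dz": 40, "roll": 0, "grip": 0.3}, {"dx": 2, "dy": 42.3, "dz": 37, "roll": 0, "grip": 0.3}, {"dx": 0, "dy": 0, "dz": 0, "roll": 0, "grip": 0.3}, {"dx": 0, "dy": 0, "dz": 0, "roll": 0, "grip": 0.3}]'

```text
t: 17.75
ee_pos: [593.3, -349.5, 315.3]
ee_rot: [-3.14, 0.0, -0.105]
wrist_force: [1.3, 0.2, -0.0]
finger_gap: 59.6
grip_force: 0.0
```

Request:
step_arm --deltas '[{"dx": 0, "dy": 0, "dz": 45, "roll": 0, "grip": 0.3}, {"dx": 0, "dy": 0, "dz": 35, "roll": 0, "grip": 0.3}, {"dx": 0, "dy": 0, "dz": 15, "roll": 0, "grip": 0.3}, {"dx": 0, "dy": 0, "dz": 6, "roll": 0, "grip": 0.3}, {"dx": 0, "dy": 0, "dz": 0, "roll": 0, "grip": 0.5}]'

```text
t: 18.38
ee_pos: [594.0, -349.7, 216.0]
ee_rot: [3.141, -0.002, -0.105]
wrist_force: [-0.0, 0.8, 0.5]
finger_gap: 43.6
grip_force: 0.0
```

Request:
step_arm --deltas '[{"dx": 0, "dy": 0, "dz": 0, "roll": 0, "grip": 1}, {"dx": 0, "dy": 0, "dz": 0, "roll": 0, "grip": 1}, {"dx": 0, "dy": 0, "dz": 0, "roll": 0, "grip": 1}, {"dx": 0, "dy": 0, "dz": 0, "roll": 0, "grip": 1}, {"dx": 0, "dy": 0, "dz": 0, "roll": 0, "grip": 1}]'

```text
t: 19.0
ee_pos: [593.6, -351.3, 216.4]
ee_rot: [3.139, -0.002, -0.107]
wrist_force: [-1.3, -3.2, 5.3]
finger_gap: 11.1
grip_force: 43.1
```

Request:
step_arm --deltas '[{"dx": 0, "dy": 0, "dz": 0, "roll": -9, "grip": 1}, {"dx": 0, "dy": 0, "dz": 0, "roll": -9, "grip": 1}, {"dx": 0, "dy": 0, "dz": 0, "roll": -9, "grip": 1}, {"dx": 0, "dy": 0, "dz": 0, "roll": -9, "grip": 1}, {"dx": 0, "dy": 0, "dz": 0, "roll": -9, "grip": 1}]'

```text
t: 19.62
ee_pos: [593.5, -351.2, 216.4]
ee_rot: [3.139, 0.0, 0.684]
wrist_force: [-0.9, -3.1, 5.5]
finger_gap: 10.9
grip_force: 43.2
```

Request:
step_arm --deltas '[{"dx": 0, "dy": 0, "dz": 0, "roll": -9, "grip": 1}, {"dx": 0, "dy": 0, "dz": 0, "roll": -9, "grip": 1}, {"dx": 0, "dy": 0, "dz": 0, "roll": -9, "grip": 1}, {"dx": 0, "dy": 0, "dz": 0, "roll": -9, "grip": 1}, {"dx": 0, "dy": 0, "dz": 0, "roll": -9, "grip": 1}]'

```text
t: 20.25
ee_pos: [593.4, -351.1, 216.4]
ee_rot: [3.14, 0.002, 1.469]
wrist_force: [-0.9, -2.7, 7.6]
finger_gap: 11.1
grip_force: 43.4
```

Request:
step_arm --deltas '[{"dx": 0, "dy": 0, "dz": 0, "roll": -9, "grip": 1}, {"dx": 0, "dy": 0, "dz": 0, "roll": -9, "grip": 1}, {"dx": 0, "dy": 0, "dz": 0, "roll": -2.5, "grip": 1}, {"dx": 0, "dy": 0, "dz": 0, "roll": 0, "grip": 1}, {"dx": 0, "dy": 0, "dz": 0, "roll": 0, "grip": 1}]'

```text
t: 20.88
ee_pos: [593.3, -351.1, 216.4]
ee_rot: [3.141, 0.003, 1.822]
wrist_force: [-0.3, -2.5, 9.4]
finger_gap: 11.0
grip_force: 43.5
```

Request:
step_arm --deltas '[{"dx": 0, "dy": 0, "dz": 0, "roll": 0, "grip": 0.3}, {"dx": 0, "dy": 0, "dz": 0, "roll": 0, "grip": 0.3}, {"dx": 0, "dy": 0, "dz": 0, "roll": 0, "grip": 0.3}, {"dx": 0, "dy": 0, "dz": -30, "roll": 0, "grip": 0.3}, {"dx": 0, "dy": 0, "dz": -50, "roll": 0, "grip": 0.3}]'

```text
t: 21.5
ee_pos: [592.3, -349.5, 293.1]
ee_rot: [-3.138, -0.004, 1.823]
wrist_force: [0.5, -1.7, 0.9]
finger_gap: 60.2
grip_force: 0.0
```

Request:
step_arm --deltas '[{"dx": 25, "dy": 0, "dz": -50, "roll": 9, "grip": 0.0}, {"dx": 25, "dy": 0, "dz": -50, "roll": 9, "grip": 0.0}, {"dx": 25, "dy": 0, "dz": 0, "roll": 9, "grip": 0.0}, {"dx": 0, "dy": 0, "dz": 0, "roll": 0, "grip": 0.0}, {"dx": 0, "dy": 0, "dz": 0, "roll": 0, "grip": 0.0}]'

```text
t: 22.12
ee_pos: [585.8, -276.6, 394.0]
ee_rot: [-3.14, 0.001, 1.353]
wrist_force: [-0.3, -0.3, 0.4]
finger_gap: 85.3
grip_force: 0.0
```

```bash
cat >> h.py <<'E'
def pots(c):
    P=cloud(c); hsv=cv2.cvtColor(c['frame'],cv2.COLOR_RGB2HSV)
    m=(P[...,2]>50)&(P[...,2]<61)&(P[...,0]<520)&(P[...,0]>350)&(P[...,1]>-110)&(P[...,1]<280)&(hsv[...,1]<70)
    k,l,st,ce=cv2.connectedComponentsWithStats(m.astype(np.uint8))
    for i in range(1,k):
        if st[i,4]>25: print('pot',ce[i].round(),st[i,4],P[l==i].mean(0).round(1),np.array(cv2.minEnclosingCircle(P[l==i][:,:2].astype(np.float32))[0]).round(1))
E
python3 - <<'E'
from h import *
s=telemetry.get_state();print(s['t'],s['q'].round(2),s['ee_pos'].round(1),np.degrees(s['ee_rot']).round(2),s['finger_gap'])
c=cam('wrist');dials(c);save('w4',c['frame'],1);pots(c)
for n in ['scene','side']: pots(cam(n))
E
```

```text
22.125 [ 0.98  0.62 -0.86  1.56  0.5   1.2  -0.19] [ 585.8 -276.6  394. ] [-1.7993e+02  4.0000e-02  7.7540e+01] 85.27324410378104
console ((598.1705932617188, -265.29833984375), (261.8438415527344, 91.99726867675781), 86.7560043334961)
L axis [ 603.  -180.4] bar [ 603.3 -180.5] [40. 12.] 544 174 value deg 143.7 world yaw -146.9 z 66.4
M axis [ 598.2 -265.3] bar [ 598.2 -265. ] [12. 40.] 422 139 value deg -107.9 world yaw 104.6 z 66.2
R axis [ 593.4 -350.2] bar [ 593.4 -349.6] [12. 40.] 356 97 value deg 72.1 world yaw -75.4 z 66.0
pot [280. 146.] 60 [453.4 -50.3  55.8] [451.4 -50.8]
pot [301. 162.] 68 [435.9  36.5  55.3] [437.7  36.1]
pot [308. 201.] 99 [450.  -48.3  54.4] [450.9 -49.1]
pot [289. 225.] 109 [433.4  38.   54.6] [433.9  37.7]
```

Request:
step_arm --deltas '[{"dx": 0, "dy": 0, "dz": -22, "roll": -7.6, "grip": 0}, {"dx": 0, "dy": 0, "dz": -22, "roll": -7.6, "grip": 0}, {"dx": 50, "dy": 4, "dz": -22, "roll": 0, "grip": 0}, {"dx": 50, "dy": 4, "dz": 0, "roll": 0, "grip": 0}, {"dx": 50, "dy": 4, "dz": 0, "roll": 0, "grip": 0}]'

```text
t: 22.9
ee_pos: [591.2, -125.1, 460.6]
ee_rot: [3.141, -0.001, 1.616]
wrist_force: [0.6, -0.6, 1.1]
finger_gap: 85.5
grip_force: 0.0
```

Request:
step_arm --deltas '[{"dx": 50, "dy": 4, "dz": 0, "roll": 0, "grip": 0}, {"dx": 50, "dy": 4, "dz": 0, "roll": 0, "grip": 0}, {"dx": 50, "dy": 4, "dz": 0, "roll": 0, "grip": 0}, {"dx": 50, "dy": 4, "dz": 0, "roll": 0, "grip": 0}, {"dx": 50, "dy": 4, "dz": 0, "roll": 0, "grip": 0}]'

```text
t: 23.52
ee_pos: [600.1, 125.7, 460.2]
ee_rot: [-3.141, -0.0, 1.616]
wrist_force: [0.1, -1.0, -0.8]
finger_gap: 85.7
grip_force: 0.0
```

Request:
step_arm --deltas '[{"dx": 0, "dy": 0, "dz": 0, "roll": 0, "grip": 0}, {"dx": 0, "dy": 0, "dz": 0, "roll": 0, "grip": 0}, {"dx": 0, "dy": 0, "dz": 0, "roll": 0, "grip": 0}, {"dx": 0, "dy": 0, "dz": 0, "roll": 0, "grip": 0}, {"dx": 0, "dy": 0, "dz": 0, "roll": 0, "grip": 0}]'

```text
t: 24.15
ee_pos: [599.8, 124.3, 460.7]
ee_rot: [3.142, 0.0, 1.615]
wrist_force: [0.9, 0.4, -0.5]
finger_gap: 85.4
grip_force: 0.0
```

```bash
python3 - <<'E'
from h import *
import pickle
s=telemetry.get_state();print(s['t'],s['q'].round(2),s['ee_pos'].round(1),np.degrees(s['ee_rot']).round(2),s['finger_gap'])
c=cam('wrist');pickle.dump(c,open('w5.pkl','wb'));save('w5',c['frame'],1.5);pots(c)
P=cloud(c); m=(P[...,0]>570)&(P[...,0]<690)&(P[...,1]>-30)&(P[...,1]<310)&(P[...,2]>14)&(P[...,2]<90)
k,l,st,ce=cv2.connectedComponentsWithStats(m.astype(np.uint8)); i=1+st[1:,4].argmax(); q=P[l==i]
print(cv2.minAreaRect(q[:,:2].astype(np.float32)),st[i,4])
for y in range(10,310,20):
    e=q[abs(q[:,1]-y)<3]
    if len(e): print(y,np.percentile(e[:,0],[0.5,99.5]).round(1),np.percentile(e[:,2],[10,50,95]).round(1))
hsv=cv2.cvtColor(c['frame'],cv2.COLOR_RGB2HSV); ym=(hsv[...,1]>120)&(hsv[...,0]>18)&(hsv[...,0]<80)&(P[...,2]>50)
k,l,st,ce=cv2.connectedComponentsWithStats(ym.astype(np.uint8))
for i in range(1,k):
    if st[i,4]>40: print('ylw',ce[i].round(),P[l==i].mean(0).round())
E
```

```text
24.15 [ 0.46  0.54 -1.    1.57  0.46  1.29 -0.57] [599.8 124.3 460.7] [1.800e+02 1.000e-02 9.256e+01] 85.44742140206395
pot [140. 213.] 337 [435.3  39.9  55.6] [434.3  38.7]
((626.618408203125, 157.1287078857422), (79.30272674560547, 274.2881774902344), 3.9399800300598145) 11215
30 [600.3 670.1] [58.9 60.  61.3]
50 [599.5 668.7] [56.1 57.2 58.7]
70 [594.7 672.3] [53.5 54.7 66.2]
90 [597.9 667. ] [50.8 52.1 64. ]
110 [597.  663.4] [48.1 50.1 64.5]
130 [596.2 662. ] [45.1 46.7 61.5]
150 [594.  661.6] [42.7 44.3 59.2]
170 [593.2 660. ] [39.7 41.4 56.2]
190 [592.3 659.7] [36.9 38.7 53.5]
210 [591.5 658.3] [34.4 36.  50.6]
230 [590.7 656.5] [31.2 33.3 47.8]
250 [589.9 656.2] [28.2 30.2 44.8]
270 [587.8 654.7] [25.6 27.3 42. ]
290 [587.4 656.9] [49.1 50.2 62.1]
ylw [204. 124.] [529. 169.  57.]
ylw [136. 147.] [441. 136.  58.]
ylw [ 92. 258.] [358. -38.  57.]
```

View pics/w5.png

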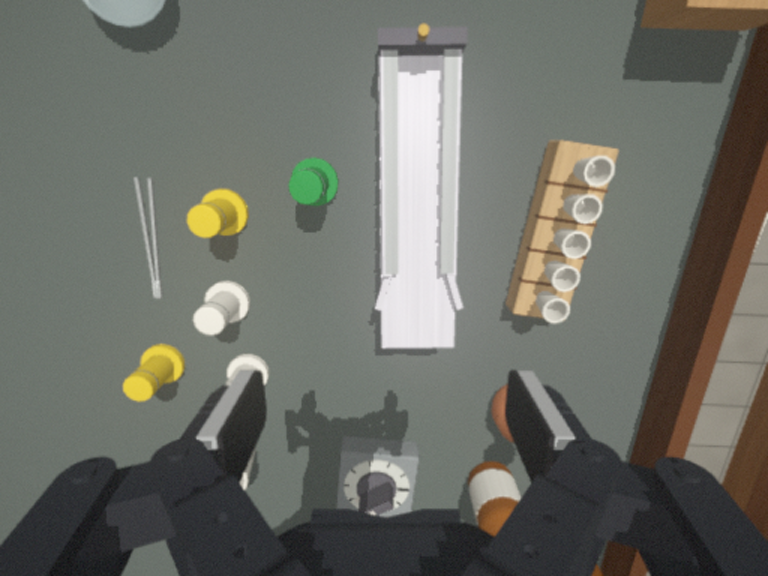

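The wrist view (1.5x) shows the chute running straight up the picture, with the stop at (423,38) and the apron at (418,315). One white pot is at (210,320) and the other at (248,370), partly behind a finger. Only two white pots are present.

Request:
step_arm --deltas '[{"dx": -19.5, "dy": -42.2, "dz": 35, "roll": -0.7, "grip": 0.1}, {"dx": -19.5, "dy": -42.2, "dz": 35, "roll": 0, "grip": 0.1}, {"dx": -19.5, "dy": -42.2, "dz": 35, "roll": 0, "grip": 0.1}, {"dx": -19.5, "dy": -42.2, "dz": 35, "roll": 0, "grip": 0.1}, {"dx": 0, "dy": 0, "dz": 0, "roll": 0, "grip": 0.1}]'

```text
t: 24.82
ee_pos: [430.5, 35.7, 317.6]
ee_rot: [-3.132, 0.003, 1.628]
wrist_force: [0.7, 0.5, 1.1]
finger_gap: 76.9
grip_force: 0.0
```

Request:
step_arm --deltas '[{"dx": 0, "dy": 0, "dz": 0, "roll": 0, "grip": 0.2}, {"dx": 0, "dy": 0, "dz": 0, "roll": 0, "grip": 0.2}, {"dx": 0, "dy": 0, "dz": 0, "roll": 0, "grip": 0.2}, {"dx": 0, "dy": 0, "dz": 0, "roll": 0, "grip": 0.2}, {"dx": 0, "dy": 0, "dz": 0, "roll": 0, "grip": 0.2}]'

```text
t: 25.45
ee_pos: [435.6, 38.2, 320.8]
ee_rot: [3.141, -0.0, 1.629]
wrist_force: [-0.4, 0.6, -0.3]
finger_gap: 68.1
grip_force: 0.0
```

```bash
python3 - <<'E'
from h import *
s=telemetry.get_state();print(s['t'],s['q'].round(2),s['ee_pos'].round(1),np.degrees(s['ee_rot']).round(2),s['finger_gap'])
c=cam('wrist');pots(c);save('w6',c['frame'],1)
P=cloud(c);m=(abs(P[...,0]-435)<60)&(abs(P[...,1]-39)<60)&(P[...,2]>54)&(P[...,2]<59)
q=P[m];print(len(q),cv2.minEnclosingCircle(q[:,:2].astype(np.float32)),q.mean(0))
m=(P[...,0]>620)&(P[...,1]<60)&(P[...,1]>-150)&(P[...,2]>70);q=P[m]
if len(q): print('flask',q.min(0),q.max(0))
c=cam('scene');P=cloud(c);m=(P[...,0]>640)&(P[...,1]<20)&(P[...,1]>-120)&(P[...,2]>40)&(P[...,0]<800);q=P[m];print('flask',q.min(0),q.max(0),q.mean(0))
E
```

```text
25.45 [ 0.76  0.39 -1.05  2.13  0.44  0.87 -0.5 ] [435.6  38.2 320.8] [ 1.7999e+02 -1.0000e-02  9.3360e+01] 68.10818642078146
pot [254. 194.] 846 [433.7  39.3  55.8] [433.8  38.3]
pot [266. 277.] 660 [450.1 -46.3  55.5] [450.4 -48.2]
799 ((433.82623291015625, 38.327598571777344), 14.746068000793457) [433.76660847  38.64749092  56.01571544]
flask [ 642.34653273 -105.22342962   40.03085561] [798.10740959  19.79473375 121.57948527] [768.636785   -70.81553373  78.17185797]
```

Request:
step_arm --deltas '[{"dx": 0, "dy": -1.8, "dz": 45, "roll": 0, "grip": 0.2}, {"dx": 0, "dy": 0, "dz": 40, "roll": 0, "grip": 0.2}, {"dx": 0, "dy": 0, "dz": 29, "roll": 0, "grip": 0.2}, {"dx": 0, "dy": 0, "dz": 14, "roll": 0, "grip": 0.2}, {"dx": 0, "dy": 0, "dz": 0, "roll": 0, "grip": 0.2}]'

```text
t: 26.18
ee_pos: [433.5, 38.2, 192.4]
ee_rot: [-3.14, -0.0, 1.63]
wrist_force: [-0.5, -0.4, 0.8]
finger_gap: 68.6
grip_force: 0.0
```

Request:
step_arm --deltas '[{"dx": 0, "dy": 0, "dz": 0, "roll": 0, "grip": 1}, {"dx": 0, "dy": 0, "dz": 0, "roll": 0, "grip": 1}, {"dx": 0, "dy": 0, "dz": 0, "roll": 0, "grip": 1}, {"dx": 0, "dy": 0, "dz": 0, "roll": 0, "grip": 1}, {"dx": 0, "dy": 0, "dz": 0, "roll": 0, "grip": 1}]'

```text
t: 26.8
ee_pos: [434.2, 37.9, 193.8]
ee_rot: [3.139, 0.001, 1.629]
wrist_force: [-0.5, -0.7, 5.2]
finger_gap: 29.4
grip_force: 39.1
```

Request:
step_arm --deltas '[{"dx": 0, "dy": 0, "dz": -15, "roll": 0, "grip": 1}, {"dx": 0, "dy": 0, "dz": -35, "roll": 0, "grip": 1}, {"dx": 0, "dy": 0, "dz": -40, "roll": 0, "grip": 1}, {"dx": 0, "dy": 0, "dz": -20, "roll": 0, "grip": 1}, {"dx": 0, "dy": 0, "dz": 0, "roll": 0, "grip": 1}]' --squeeze 60

```text
t: 27.42
ee_pos: [434.3, 37.7, 304.2]
ee_rot: [3.138, 0.001, 1.628]
wrist_force: [0.2, -0.3, -0.7]
finger_gap: 28.8
grip_force: 59.3
```

Request:
step_arm --deltas '[{"dx": 1.5, "dy": 30, "dz": 0, "roll": 0, "grip": 1}, {"dx": 1.5, "dy": 45, "dz": 0, "roll": 0, "grip": 1}, {"dx": 1.5, "dy": 50, "dz": 0, "roll": 0, "grip": 1}, {"dx": 1.5, "dy": 45, "dz": 0, "roll": 0, "grip": 1}, {"dx": 1.5, "dy": 30, "dz": 0, "roll": 0, "grip": 1}]'

```text
t: 28.05
ee_pos: [634.3, 56.9, 300.7]
ee_rot: [-3.14, 0.0, 1.628]
wrist_force: [0.1, -0.2, -0.7]
finger_gap: 28.8
grip_force: 59.4
```

Request:
step_arm --deltas '[{"dx": 0, "dy": 0, "dz": 0, "roll": 0, "grip": 1}, {"dx": 0, "dy": 0, "dz": 10, "roll": 0, "grip": 1}, {"dx": 0, "dy": 0, "dz": 15, "roll": 0, "grip": 1}, {"dx": 0, "dy": 0, "dz": 10, "roll": 0, "grip": 1}, {"dx": 0, "dy": 0, "dz": 0, "roll": 0, "grip": 1}]'

```text
t: 28.68
ee_pos: [632.0, 56.7, 266.3]
ee_rot: [-3.139, 0.0, 1.629]
wrist_force: [0.1, -0.6, -0.6]
finger_gap: 28.3
grip_force: 59.5
```

```bash
python3 - <<'E'
from h import *
s=telemetry.get_state();print(s['t'],s['q'].round(2),s['ee_pos'].round(1),np.degrees(s['ee_rot']).round(2),s['finger_gap'],s['wrist_force'].round(1))
c=cam('wrist');save('w7',c['frame'],1.5);d=cam('side');save('s7',d['frame'],1)
m=np.zeros((384,800,3),np.uint8);m[:,:512]=c['frame'];q=cv2.resize(d['frame'][120:260,140:270],(267,288));m[:288,512:779]=q;save('m7',m)
E
```

```text
28.675 [ 0.45  0.76 -0.84  1.68  0.66  1.   -0.56] [632.   56.7 266.3] [-1.7986e+02  2.0000e-02  9.3350e+01] 28.320699782083366 [ 0.1 -0.6 -0.6]
```

View pics/m7.png

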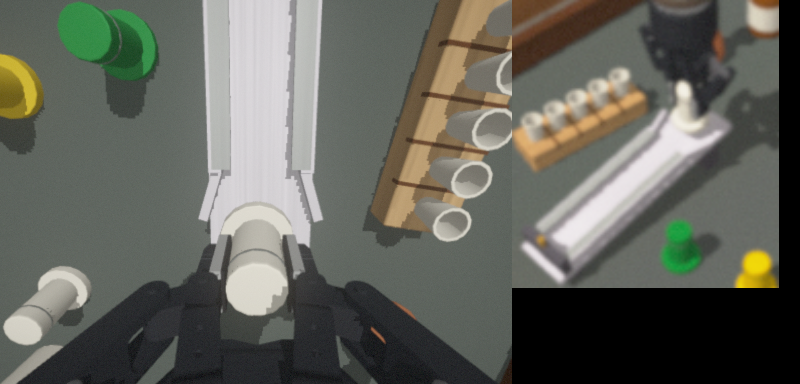

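Request:
step_arm --deltas '[{"dx": 0, "dy": 1.5, "dz": 6, "roll": 0, "grip": 1}, {"dx": 0, "dy": 0, "dz": 4, "roll": 0, "grip": 1}, {"dx": 0, "dy": 0, "dz": 3, "roll": 0, "grip": 1}, {"dx": 0, "dy": 0, "dz": 0, "roll": 0, "grip": 1}, {"dx": 0, "dy": 0, "dz": 0, "roll": 0, "grip": 1}]'

```text
t: 29.4
ee_pos: [634.4, 57.2, 254.8]
ee_rot: [3.141, -0.0, 1.629]
wrist_force: [0.1, 0.1, -1.0]
finger_gap: 29.0
grip_force: 59.5
```

Request:
step_arm --deltas '[{"dx": 0, "dy": 0, "dz": 1, "roll": 0, "grip": 1}, {"dx": 0, "dy": 0, "dz": 0, "roll": 0, "grip": 1}, {"dx": 0, "dy": 0, "dz": 1, "roll": 0, "grip": 1}, {"dx": 0, "dy": 0, "dz": 0, "roll": 0, "grip": 1}, {"dx": 0, "dy": 0, "dz": 0, "roll": 0, "grip": 1}]'

```text
t: 30.02
ee_pos: [634.4, 57.2, 253.1]
ee_rot: [3.141, 0.0, 1.629]
wrist_force: [-0.6, 0.5, 2.7]
finger_gap: 28.5
grip_force: 59.6
```

Request:
step_arm --deltas '[{"dx": 0, "dy": 0, "dz": 0, "roll": 0, "grip": 0.6}, {"dx": 0, "dy": 0, "dz": 0, "roll": 0, "grip": 0.55}, {"dx": 0, "dy": 0, "dz": 0, "roll": 0, "grip": 0.45}, {"dx": 0, "dy": 0, "dz": 0, "roll": 0, "grip": 0.35}, {"dx": 0, "dy": 0, "dz": 0, "roll": 0, "grip": 0.35}]'

```text
t: 30.65
ee_pos: [634.4, 57.1, 252.7]
ee_rot: [3.142, 0.0, 1.629]
wrist_force: [-0.5, 0.1, -0.5]
finger_gap: 55.6
grip_force: 0.0
```

Request:
step_arm --deltas '[{"dx": 0, "dy": 0, "dz": -20, "roll": 0, "grip": 0.35}, {"dx": 0, "dy": 0, "dz": -40, "roll": 0, "grip": 0.35}, {"dx": 0, "dy": 0, "dz": -40, "roll": 0, "grip": 0.35}, {"dx": -30, "dy": 0, "dz": 0, "roll": 0, "grip": 0.35}, {"dx": -30, "dy": 0, "dz": 0, "roll": 0, "grip": 0.8}]'

```text
t: 31.28
ee_pos: [638.2, -2.7, 355.4]
ee_rot: [3.138, 0.001, 1.631]
wrist_force: [0.3, -0.1, -0.1]
finger_gap: 39.1
grip_force: 0.0
```

```bash
cat >> h.py <<'E'
def chutepots(c):
    # pot tops in the chute: points more than 45mm above the local floor
    P=cloud(c); fl=25+(279-P[...,1])*0.1405
    m=(P[...,0]>595)&(P[...,0]<670)&(P[...,1]>0)&(P[...,1]<278)&(P[...,2]-fl>48)&(P[...,2]-fl<66)
    k,l,st,ce=cv2.connectedComponentsWithStats(m.astype(np.uint8))
    for i in range(1,k):
        if st[i,4]>25:
            q=P[l==i];o,r=cv2.minEnclosingCircle(q[:,:2].astype(np.float32));print('in chute',ce[i].round(),st[i,4],'c',np.round(o,1),'r',round(r,1),'h',np.median(q[:,2]).round(1),'above floor',(q[:,2]-fl[l==i]).mean().round(1), 'centerline x',round(635.2-.0575*(o[1]-30),1))
E
python3 - <<'E'
from h import *
s=telemetry.get_state();print(s['t'],s['q'].round(2),s['ee_pos'].round(1),s['finger_gap'],s['wrist_force'].round(1))
c=cam('wrist');chutepots(c);pots(c);save('w8',c['frame'],1)
d=cam('scene');chutepots(d);pots(d)
E
```

```text
31.275 [ 0.58  0.67 -0.91  1.62  0.57  1.14 -0.41] [638.2  -2.7 355.4] 39.08227362832362 [ 0.3 -0.1 -0.1]
in chute [255. 118.] 1277 c [634.  65.] r 14.8 h 111.7 above floor 56.6 centerline x 633.2
pot [ 73. 214.] 690 [452.8 -46.8  55.5] [451.2 -48.5]
in chute [251. 192.] 91 c [635.5  62. ] r 15.5 h 111.0 above floor 55.8 centerline x 633.4
pot [280. 146.] 65 [453.  -50.4  55.6] [453.3 -52.4]
```

Request:
step_arm --deltas '[{"dx": 18, "dy": -1, "dz": 0, "roll": 0, "grip": 0.82}, {"dx": 0, "dy": 0, "dz": 40, "roll": 0, "grip": 0.82}, {"dx": 0, "dy": 0, "dz": 40, "roll": 0, "grip": 0.82}, {"dx": 0, "dy": 0, "dz": 19, "roll": 0, "grip": 0.82}, {"dx": 0, "dy": 0, "dz": 0, "roll": 0, "grip": 0.82}]'

```text
t: 32.0
ee_pos: [635.2, 17.1, 253.1]
ee_rot: [-3.14, -0.001, 1.631]
wrist_force: [-0.8, -0.4, 0.9]
finger_gap: 15.2
grip_force: 0.0
```

```bash
python3 - <<'E'
from h import *
s=telemetry.get_state();print(s['t'],s['ee_pos'].round(1),s['finger_gap'],s['wrist_force'].round(1))
c=cam('wrist');chutepots(c);save('w9',c['frame'],1.3)
E
```

```text
32.0 [635.2  17.1 253.1] 15.167847647188502 [-0.8 -0.4  0.9]
in chute [260. 187.] 3784 c [633.9  65. ] r 15.0 h 111.5 above floor 56.5 centerline x 633.2
in chute [224. 281.] 951 c [618.6  17.9] r 14.5 h 119.0 above floor 58.5 centerline x 635.9
in chute [283. 280.] 811 c [649.3  20. ] r 13.9 h 117.2 above floor 57.5 centerline x 635.8
in chute [174. 280.] 33 c [601.2  28.4] r 3.4 h 125.3 above floor 65.2 centerline x 635.3
in chute [318. 288.] 123 c [660.5  27.4] r 3.5 h 123.9 above floor 63.4 centerline x 635.3
```

View pics/w9.png

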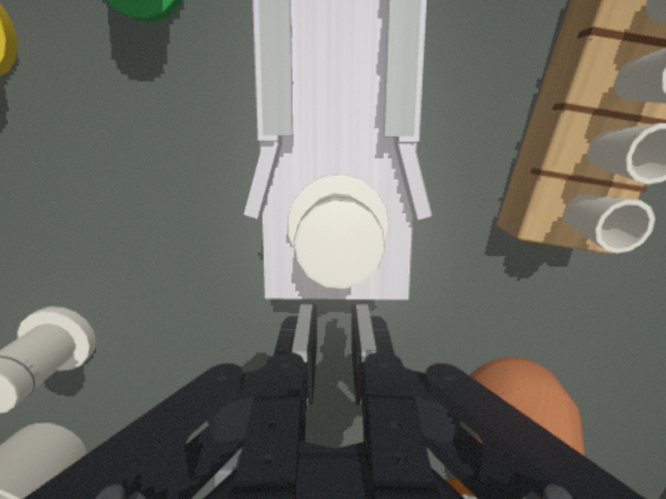

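Request:
step_arm --deltas '[{"dx": 8, "dy": 0, "dz": 0.5, "roll": 0, "grip": 0.82}, {"dx": 6, "dy": 0, "dz": 0.8, "roll": 0, "grip": 0.82}, {"dx": 6, "dy": 0, "dz": 0.8, "roll": 0, "grip": 0.82}, {"dx": 8, "dy": 0, "dz": 1.1, "roll": 0, "grip": 0.82}, {"dx": 8, "dy": 0, "dz": 1.1, "roll": 0, "grip": 0.82}]'

```text
t: 32.67
ee_pos: [633.8, 51.4, 249.6]
ee_rot: [3.141, 0.0, 1.629]
wrist_force: [0.5, -0.8, 1.7]
finger_gap: 15.1
grip_force: 0.8
```

Request:
step_arm --deltas '[{"dx": 8, "dy": 0, "dz": 1.1, "roll": 0, "grip": 0.82}, {"dx": 8, "dy": 0, "dz": 1.1, "roll": 0, "grip": 0.82}, {"dx": 8, "dy": 0, "dz": 1.1, "roll": 0, "grip": 0.82}, {"dx": 8, "dy": 0, "dz": 1.1, "roll": 0, "grip": 0.82}, {"dx": 8, "dy": 0, "dz": 1.1, "roll": 0, "grip": 0.82}]'

```text
t: 33.3
ee_pos: [631.3, 91.6, 243.9]
ee_rot: [-3.142, 0.0, 1.629]
wrist_force: [-0.1, -1.9, 1.1]
finger_gap: 15.3
grip_force: 0.7
```

```bash
python3 - <<'E'
from h import *
s=telemetry.get_state();print(s['t'],s['ee_pos'].round(1),s['finger_gap'],s['wrist_force'].round(1))
c=cam('wrist');chutepots(c);save('w10',c['frame'],1.3)
E
```

```text
33.3 [631.3  91.6 243.9] 15.342419956572705 [-0.1 -1.9  1.1]
in chute [256. 243.] 5065 c [630.9 107.5] r 27.7 h 104.0 above floor 56.6 centerline x 630.7
in chute [195. 287.] 100 c [605.   98.5] r 3.3 h 114.3 above floor 63.9 centerline x 631.3
in chute [317. 286.] 86 c [657.3 101.6] r 3.4 h 113.9 above floor 63.8 centerline x 631.1
```

Request:
step_arm --deltas '[{"dx": 10, "dy": 0, "dz": 1.4, "roll": 0, "grip": 0.82}, {"dx": 10, "dy": 0, "dz": 1.4, "roll": 0, "grip": 0.82}, {"dx": 10, "dy": 0, "dz": 1.4, "roll": 0, "grip": 0.82}, {"dx": 10, "dy": 0, "dz": 1.4, "roll": 0, "grip": 0.82}, {"dx": 10, "dy": 0, "dz": 1.4, "roll": 0, "grip": 0.82}]'

```text
t: 33.98
ee_pos: [628.3, 141.8, 236.8]
ee_rot: [-3.141, -0.0, 1.629]
wrist_force: [0.4, -0.4, -0.4]
finger_gap: 15.7
grip_force: 0.4
```

Request:
step_arm --deltas '[{"dx": 10, "dy": 0, "dz": 1.4, "roll": 0, "grip": 0.82}, {"dx": 10, "dy": 0, "dz": 1.4, "roll": 0, "grip": 0.82}, {"dx": 10, "dy": 0, "dz": 1.4, "roll": 0, "grip": 0.82}, {"dx": 10, "dy": 0, "dz": 1.4, "roll": 0, "grip": 0.82}, {"dx": 10, "dy": 0, "dz": 1.4, "roll": 0, "grip": 0.82}]'

```text
t: 34.6
ee_pos: [625.5, 191.5, 229.9]
ee_rot: [3.142, -0.0, 1.629]
wrist_force: [-0.4, 0.9, -0.5]
finger_gap: 15.6
grip_force: 0.3
```

Request:
step_arm --deltas '[{"dx": 8, "dy": 0, "dz": 1.1, "roll": 0, "grip": 0.82}, {"dx": 8, "dy": 0, "dz": 1.1, "roll": 0, "grip": 0.82}, {"dx": 6, "dy": 0, "dz": 0.8, "roll": 0, "grip": 0.82}, {"dx": 6, "dy": 0, "dz": 0.8, "roll": 0, "grip": 0.82}, {"dx": 5, "dy": 0, "dz": 0.7, "roll": 0, "grip": 0.82}]'

```text
t: 35.22
ee_pos: [623.6, 224.1, 225.4]
ee_rot: [-3.142, 0.0, 1.629]
wrist_force: [0.2, 0.1, -1.0]
finger_gap: 15.0
grip_force: 0.2
```

```bash
python3 - <<'E'
from h import *
s=telemetry.get_state();print(s['t'],s['ee_pos'].round(1),s['finger_gap'],s['wrist_force'].round(1))
c=cam('wrist');chutepots(c);save('w11',c['frame'],1.3)
E
```

```text
35.225 [623.6 224.1 225.4] 15.003140046014693 [ 0.2  0.1 -1. ]
in chute [256. 243.] 5052 c [624.  240.3] r 28.2 h 85.3 above floor 56.6 centerline x 623.1
in chute [196. 287.] 86 c [597.9 231.4] r 2.8 h 95.5 above floor 63.8 centerline x 623.6
in chute [318. 287.] 88 c [649.4 234.2] r 3.3 h 95.5 above floor 64.1 centerline x 623.5
```

View pics/w11.png

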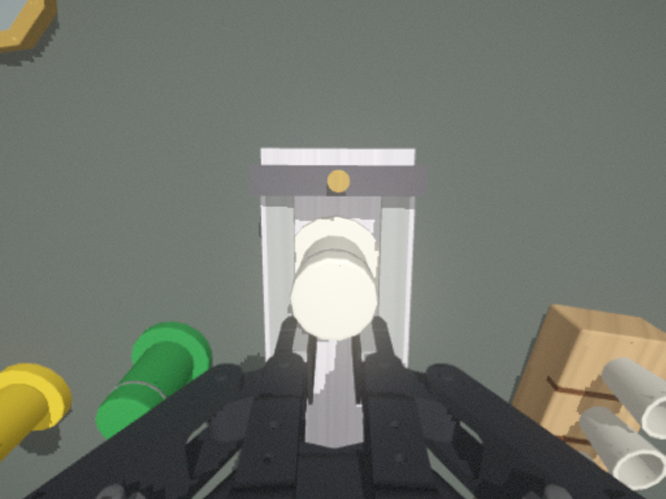

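The pot is upright in the lane, at about (335,275) in the picture. Its foot is still short of the stop at (338,181).

Request:
step_arm --deltas '[{"dx": 3, "dy": 0, "dz": 0.4, "roll": 0, "grip": 0.82}, {"dx": 3, "dy": 0, "dz": 0.4, "roll": 0, "grip": 0.82}, {"dx": 2, "dy": 0, "dz": 0.3, "roll": 0, "grip": 0.82}, {"dx": 1, "dy": 0, "dz": 0.1, "roll": 0, "grip": 0.82}, {"dx": 0, "dy": 0, "dz": 0, "roll": 0, "grip": 0.82}]'

```text
t: 35.9
ee_pos: [623.1, 232.9, 224.3]
ee_rot: [3.142, -0.0, 1.629]
wrist_force: [-0.3, -0.4, -0.0]
finger_gap: 15.4
grip_force: 0.1
```

Request:
step_arm --deltas '[{"dx": 1, "dy": 0, "dz": 0.1, "roll": 0, "grip": 0.82}, {"dx": 1, "dy": 0, "dz": 0.2, "roll": 0, "grip": 0.82}, {"dx": 1, "dy": 0, "dz": 0.1, "roll": 0, "grip": 0.82}, {"dx": 0, "dy": 0, "dz": 0, "roll": 0, "grip": 0.82}, {"dx": 0, "dy": 0, "dz": 0, "roll": 0, "grip": 0.82}]'

```text
t: 36.52
ee_pos: [623.2, 235.1, 223.9]
ee_rot: [3.141, 0.001, 1.629]
wrist_force: [-0.3, -5.2, 3.7]
finger_gap: 15.4
grip_force: 2.2
```

Request:
step_arm --deltas '[{"dx": -10, "dy": 0, "dz": 0, "roll": 0, "grip": 0.82}, {"dx": -20, "dy": 0, "dz": -20, "roll": 0, "grip": 0.82}, {"dx": 0, "dy": 0, "dz": -50, "roll": 0, "grip": 0.6}, {"dx": 0, "dy": 0, "dz": -50, "roll": 0, "grip": 0.3}, {"dx": 0, "dy": 0, "dz": 0, "roll": 0, "grip": 0.2}]'

```text
t: 37.15
ee_pos: [625.7, 207.5, 348.8]
ee_rot: [3.134, -0.004, 1.63]
wrist_force: [-0.5, 0.5, 1.5]
finger_gap: 68.0
grip_force: 0.0
```

```bash
python3 - <<'E'
from h import *
s=telemetry.get_state();print(s['t'],s['ee_pos'].round(1),s['finger_gap'],s['wrist_force'].round(1))
c=cam('wrist');chutepots(c);save('w12',c['frame'],1.3)
for n in ['scene','side']: d=cam(n);chutepots(d);pots(d)
E
```

```text
37.15 [625.7 207.5 348.8] 68.0187582845356 [-0.5  0.5  1.5]
in chute [252. 133.] 1007 c [621.6 262.9] r 14.8 h 83.8 above floor 56.5 centerline x 621.8
in chute [296. 247.] 102 c [624.6 260.8] r 14.9 h 82.3 above floor 54.8 centerline x 621.9
in chute [162. 225.] 130 c [620.1 261.5] r 15.4 h 81.7 above floor 54.1 centerline x 621.9
pot [308. 201.] 97 [450.2 -48.8  54.3] [451.2 -49.6]
```

Request:
step_arm --deltas '[{"dx": -40.7, "dy": -31.5, "dz": 5, "roll": 0, "grip": 0.2}, {"dx": -40.7, "dy": -31.5, "dz": 5, "roll": 0, "grip": 0.2}, {"dx": -40.7, "dy": -31.5, "dz": 5, "roll": 0, "grip": 0.2}, {"dx": -40.7, "dy": -31.5, "dz": 5, "roll": 0, "grip": 0.2}, {"dx": -40.7, "dy": -31.5, "dz": 5, "roll": 0, "grip": 0.2}]'

```text
t: 37.92
ee_pos: [477.5, -7.9, 317.1]
ee_rot: [-3.139, -0.001, 1.629]
wrist_force: [1.4, -0.9, 0.7]
finger_gap: 68.3
grip_force: 0.0
```

Request:
step_arm --deltas '[{"dx": -40.7, "dy": -31.5, "dz": 5, "roll": 0, "grip": 0.2}, {"dx": 0, "dy": 0, "dz": 0, "roll": 0, "grip": 0.2}, {"dx": 0, "dy": 0, "dz": 0, "roll": 0, "grip": 0.2}, {"dx": 0, "dy": 0, "dz": 0, "roll": 0, "grip": 0.2}, {"dx": 0, "dy": 0, "dz": 0, "roll": 0, "grip": 0.2}]'

```text
t: 38.55
ee_pos: [450.8, -47.7, 313.9]
ee_rot: [3.141, -0.001, 1.632]
wrist_force: [-0.3, -0.2, -0.2]
finger_gap: 67.8
grip_force: 0.0
```

```bash
python3 - <<'E'
from h import *
s=telemetry.get_state();print(s['t'],s['q'].round(2),s['ee_pos'].round(1),np.degrees(s['ee_rot']).round(2),s['finger_gap'])
c=cam('wrist');pots(c);save('w13',c['frame'],1)
P=cloud(c);m=(abs(P[...,0]-451)<60)&(abs(P[...,1]+48)<60)&(P[...,2]>54)&(P[...,2]<59)
q=P[m];print(len(q),cv2.minEnclosingCircle(q[:,:2].astype(np.float32)),q.mean(0))
E
```

```text
38.55 [ 0.91  0.42 -1.02  2.1   0.47  0.87 -0.33] [450.8 -47.7 313.9] [ 1.7997e+02 -5.0000e-02  9.3480e+01] 67.82660842510015
pot [256. 198.] 889 [450.5 -47.4  55.8] [450.4 -48.5]
839 ((450.42376708984375, -48.50312042236328), 14.806645393371582) [450.53771866 -48.02805847  56.03651471]
```

Aligned with the second pot. Descending to grasp it.

Request:
step_arm --deltas '[{"dx": -0.6, "dy": -0.3, "dz": 45, "roll": 0, "grip": 0.2}, {"dx": 0, "dy": 0, "dz": 40, "roll": 0, "grip": 0.2}, {"dx": 0, "dy": 0, "dz": 24, "roll": 0, "grip": 0.2}, {"dx": 0, "dy": 0, "dz": 12, "roll": 0, "grip": 0.2}, {"dx": 0, "dy": 0, "dz": 0, "roll": 0, "grip": 0.2}]'

```text
t: 39.22
ee_pos: [450.0, -49.0, 192.6]
ee_rot: [-3.141, -0.001, 1.63]
wrist_force: [-0.2, -0.1, -0.2]
finger_gap: 68.4
grip_force: 0.0
```

Request:
step_arm --deltas '[{"dx": 0, "dy": 0, "dz": 0, "roll": 0, "grip": 1}, {"dx": 0, "dy": 0, "dz": 0, "roll": 0, "grip": 1}, {"dx": 0, "dy": 0, "dz": 0, "roll": 0, "grip": 1}, {"dx": 0, "dy": 0, "dz": 0, "roll": 0, "grip": 1}, {"dx": 0, "dy": 0, "dz": 0, "roll": 0, "grip": 1}]'

```text
t: 39.85
ee_pos: [450.4, -49.7, 193.9]
ee_rot: [3.14, 0.001, 1.629]
wrist_force: [-1.6, -0.4, 6.7]
finger_gap: 28.9
grip_force: 58.8
```

Request:
step_arm --deltas '[{"dx": 0, "dy": 0, "dz": -15, "roll": 0, "grip": 1}, {"dx": 0, "dy": 0, "dz": -35, "roll": 0, "grip": 1}, {"dx": 0, "dy": 0, "dz": -40, "roll": 0, "grip": 1}, {"dx": 0, "dy": 0, "dz": -20, "roll": 0, "grip": 1}, {"dx": 0, "dy": 0, "dz": 0, "roll": 0, "grip": 1}]'

```text
t: 40.48
ee_pos: [450.6, -49.8, 304.7]
ee_rot: [3.138, 0.002, 1.629]
wrist_force: [1.2, -0.3, -1.5]
finger_gap: 28.9
grip_force: 59.3
```

Request:
step_arm --deltas '[{"dx": 15, "dy": 30, "dz": 0, "roll": 0, "grip": 1}, {"dx": 21, "dy": 42, "dz": 0, "roll": 0, "grip": 1}, {"dx": 22, "dy": 44, "dz": 0, "roll": 0, "grip": 1}, {"dx": 21, "dy": 42, "dz": 0, "roll": 0, "grip": 1}, {"dx": 16.7, "dy": 30.8, "dz": 0, "roll": 0, "grip": 1}]'

```text
t: 41.1
ee_pos: [633.8, 58.0, 301.3]
ee_rot: [-3.14, -0.0, 1.63]
wrist_force: [0.0, 0.4, -1.8]
finger_gap: 28.3
grip_force: 59.5
```

Request:
step_arm --deltas '[{"dx": 0, "dy": 0, "dz": 0, "roll": 0, "grip": 1}, {"dx": 0, "dy": 0, "dz": 10, "roll": 0, "grip": 1}, {"dx": 0, "dy": 0, "dz": 15, "roll": 0, "grip": 1}, {"dx": 0, "dy": 0, "dz": 15, "roll": 0, "grip": 1}, {"dx": 0, "dy": 0, "dz": 0, "roll": 0, "grip": 1}]'

```text
t: 41.72
ee_pos: [631.8, 56.0, 260.7]
ee_rot: [-3.138, 0.0, 1.629]
wrist_force: [0.4, 0.2, -2.0]
finger_gap: 28.8
grip_force: 59.6
```

Request:
step_arm --deltas '[{"dx": 0, "dy": 0, "dz": 0, "roll": 0, "grip": 1}, {"dx": 0, "dy": 0, "dz": 0, "roll": 0, "grip": 1}, {"dx": 0, "dy": 0, "dz": 0, "roll": 0, "grip": 1}, {"dx": 0, "dy": 0, "dz": 0, "roll": 0, "grip": 1}, {"dx": 0, "dy": 0, "dz": 0, "roll": 0, "grip": 1}]'

```text
t: 42.35
ee_pos: [632.9, 57.0, 263.0]
ee_rot: [3.141, 0.0, 1.629]
wrist_force: [0.2, 0.1, -1.4]
finger_gap: 28.8
grip_force: 59.6
```

```bash
python3 - <<'E'
from h import *
c=cam('wrist');save('w14',c['frame'],1)
E
```

```text
(no output)
```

View pics/w14.png

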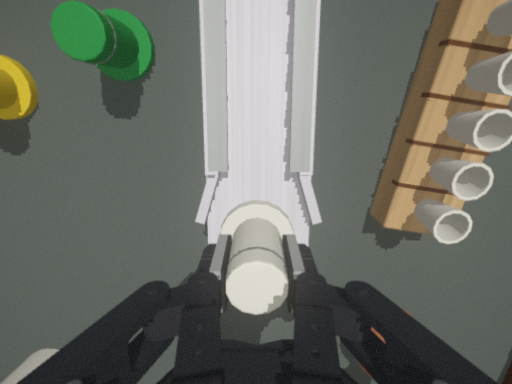

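The pot is held straight over the apron at (257,245). I'll lower it until it touches.

Request:
step_arm --deltas '[{"dx": 0, "dy": 0.8, "dz": 5, "roll": 0, "grip": 1}, {"dx": 0, "dy": 0, "dz": 3.5, "roll": 0, "grip": 1}, {"dx": 0, "dy": 0, "dz": 1.5, "roll": 0, "grip": 1}, {"dx": 0, "dy": 0, "dz": 0, "roll": 0, "grip": 1}, {"dx": 0, "dy": 0, "dz": 0, "roll": 0, "grip": 1}]'

```text
t: 43.02
ee_pos: [633.5, 57.0, 253.0]
ee_rot: [-3.141, 0.0, 1.629]
wrist_force: [-1.5, -0.6, 2.1]
finger_gap: 28.7
grip_force: 59.8
```

Request:
step_arm --deltas '[{"dx": 0, "dy": 0, "dz": 0, "roll": 0, "grip": 0.6}, {"dx": 0, "dy": 0, "dz": 0, "roll": 0, "grip": 0.55}, {"dx": 0, "dy": 0, "dz": 0, "roll": 0, "grip": 0.45}, {"dx": 0, "dy": 0, "dz": 0, "roll": 0, "grip": 0.35}, {"dx": 0, "dy": 0, "dz": 0, "roll": 0, "grip": 0.35}]'

```text
t: 43.65
ee_pos: [633.7, 57.0, 252.8]
ee_rot: [3.142, -0.0, 1.629]
wrist_force: [-0.1, -0.0, -0.2]
finger_gap: 55.4
grip_force: 0.0
```

Request:
step_arm --deltas '[{"dx": 0, "dy": 0, "dz": -20, "roll": 0, "grip": 0.35}, {"dx": 0, "dy": 0, "dz": -40, "roll": 0, "grip": 0.35}, {"dx": 0, "dy": 0, "dz": -40, "roll": 0, "grip": 0.35}, {"dx": -30, "dy": 0, "dz": 0, "roll": 0, "grip": 0.6}, {"dx": -12, "dy": 0, "dz": 0, "roll": 0, "grip": 0.82}]'

```text
t: 44.28
ee_pos: [636.5, 13.1, 354.4]
ee_rot: [3.14, 0.002, 1.627]
wrist_force: [0.6, -0.1, -0.6]
finger_gap: 19.9
grip_force: 0.0
```

Request:
step_arm --deltas '[{"dx": 0, "dy": 0, "dz": 0, "roll": 0, "grip": 0.82}, {"dx": 0, "dy": 0, "dz": 0, "roll": 0, "grip": 0.82}, {"dx": 0, "dy": 0, "dz": 40, "roll": 0, "grip": 0.82}, {"dx": 0, "dy": 0, "dz": 40, "roll": 0, "grip": 0.82}, {"dx": 0, "dy": 0, "dz": 17, "roll": 0, "grip": 0.82}]'

```text
t: 44.9
ee_pos: [634.9, 16.1, 253.2]
ee_rot: [-3.137, -0.001, 1.631]
wrist_force: [0.5, -0.2, 0.4]
finger_gap: 15.3
grip_force: 0.0
```

```bash
python3 - <<'E'
from h import *
s=telemetry.get_state();print(s['t'],s['ee_pos'].round(1),s['finger_gap'],s['wrist_force'].round(1))
c=cam('wrist');chutepots(c);save('w15',c['frame'],1.3)
E
```

```text
44.9 [634.9  16.1 253.2] 15.296827798009408 [ 0.5 -0.2  0.4]
in chute [258. 182.] 3802 c [632.6  66.2] r 15.0 h 111.4 above floor 56.6 centerline x 633.1
in chute [229. 280.] 818 c [620.4  18. ] r 13.7 h 117.6 above floor 57.6 centerline x 635.9
in chute [283. 280.] 806 c [648.5  19.2] r 13.9 h 117.4 above floor 57.5 centerline x 635.8
in chute [195. 288.] 131 c [608.8  24.9] r 4.5 h 124.3 above floor 63.3 centerline x 635.5
in chute [318. 288.] 124 c [660.2  26.5] r 3.3 h 124.0 above floor 63.3 centerline x 635.4
```

Request:
step_arm --deltas '[{"dx": 8, "dy": 0, "dz": 0.5, "roll": 0, "grip": 0.82}, {"dx": 6, "dy": 0, "dz": 0.8, "roll": 0, "grip": 0.82}, {"dx": 6, "dy": 0, "dz": 0.8, "roll": 0, "grip": 0.82}, {"dx": 8, "dy": 0, "dz": 1.1, "roll": 0, "grip": 0.82}, {"dx": 8, "dy": 0, "dz": 1.1, "roll": 0, "grip": 0.82}]'

```text
t: 45.58
ee_pos: [634.2, 51.3, 251.9]
ee_rot: [3.141, 0.001, 1.629]
wrist_force: [-0.5, -1.6, 0.7]
finger_gap: 15.3
grip_force: 0.7
```

Request:
step_arm --deltas '[{"dx": 8, "dy": 0, "dz": 1.1, "roll": 0, "grip": 0.82}, {"dx": 8, "dy": 0, "dz": 1.1, "roll": 0, "grip": 0.82}, {"dx": 8, "dy": 0, "dz": 1.1, "roll": 0, "grip": 0.82}, {"dx": 8, "dy": 0, "dz": 1.1, "roll": 0, "grip": 0.82}, {"dx": 8, "dy": 0, "dz": 1.1, "roll": 0, "grip": 0.82}]'

```text
t: 46.2
ee_pos: [631.6, 91.5, 246.0]
ee_rot: [-3.142, 0.0, 1.629]
wrist_force: [-0.1, -1.0, 1.1]
finger_gap: 15.1
grip_force: 0.9
```

Request:
step_arm --deltas '[{"dx": 10, "dy": 0, "dz": 1.4, "roll": 0, "grip": 0.82}, {"dx": 10, "dy": 0, "dz": 1.4, "roll": 0, "grip": 0.82}, {"dx": 10, "dy": 0, "dz": 1.4, "roll": 0, "grip": 0.82}, {"dx": 10, "dy": 0, "dz": 1.4, "roll": 0, "grip": 0.82}, {"dx": 10, "dy": 0, "dz": 1.4, "roll": 0, "grip": 0.82}]'

```text
t: 46.82
ee_pos: [628.7, 141.6, 238.9]
ee_rot: [-3.142, -0.0, 1.629]
wrist_force: [0.2, -1.0, 0.8]
finger_gap: 15.7
grip_force: 0.8
```

Request:
step_arm --deltas '[{"dx": 10, "dy": 0, "dz": 1.4, "roll": 0, "grip": 0.82}, {"dx": 9, "dy": 0, "dz": 1.3, "roll": 0, "grip": 0.82}, {"dx": 8, "dy": 0, "dz": 1.1, "roll": 0, "grip": 0.82}, {"dx": 6, "dy": 0, "dz": 0.8, "roll": 0, "grip": 0.82}, {"dx": 5, "dy": 0, "dz": 0.7, "roll": 0, "grip": 0.82}]'

```text
t: 47.45
ee_pos: [626.5, 179.1, 233.6]
ee_rot: [-3.142, 0.0, 1.629]
wrist_force: [0.3, -0.8, 1.1]
finger_gap: 15.6
grip_force: 0.8
```

Request:
step_arm --deltas '[{"dx": 3, "dy": 0, "dz": 0.4, "roll": 0, "grip": 0.82}, {"dx": 2, "dy": 0, "dz": 0.3, "roll": 0, "grip": 0.82}, {"dx": 2, "dy": 0, "dz": 0.3, "roll": 0, "grip": 0.82}, {"dx": 1, "dy": 0, "dz": 0.1, "roll": 0, "grip": 0.82}, {"dx": 0, "dy": 0, "dz": 0, "roll": 0, "grip": 0.82}]'

```text
t: 48.08
ee_pos: [626.1, 186.8, 232.6]
ee_rot: [3.142, -0.0, 1.629]
wrist_force: [0.8, -0.8, 0.3]
finger_gap: 15.6
grip_force: 0.4
```

Request:
step_arm --deltas '[{"dx": 1, "dy": 0, "dz": 0.1, "roll": 0, "grip": 0.82}, {"dx": 1, "dy": 0, "dz": 0.2, "roll": 0, "grip": 0.82}, {"dx": 1, "dy": 0, "dz": 0.1, "roll": 0, "grip": 0.82}, {"dx": 0, "dy": 0, "dz": 0, "roll": 0, "grip": 0.82}, {"dx": 0, "dy": 0, "dz": 0, "roll": 0, "grip": 0.82}]'

```text
t: 48.7
ee_pos: [626.0, 189.5, 232.3]
ee_rot: [3.142, 0.0, 1.629]
wrist_force: [-0.4, -2.2, 1.8]
finger_gap: 15.6
grip_force: 1.3
```

Request:
step_arm --deltas '[{"dx": 0.5, "dy": 0, "dz": 0.1, "roll": 0, "grip": 0.82}, {"dx": 0.5, "dy": 0, "dz": 0, "roll": 0, "grip": 0.82}, {"dx": 0.5, "dy": 0, "dz": 0.1, "roll": 0, "grip": 0.82}, {"dx": 0, "dy": 0, "dz": 0, "roll": 0, "grip": 0.82}, {"dx": 0, "dy": 0, "dz": 0, "roll": 0, "grip": 0.82}]'

```text
t: 49.32
ee_pos: [626.2, 190.3, 232.3]
ee_rot: [3.141, 0.002, 1.628]
wrist_force: [-0.7, -4.9, 4.9]
finger_gap: 15.3
grip_force: 3.0
```

Request:
step_arm --deltas '[{"dx": -10, "dy": 0, "dz": 0, "roll": 0, "grip": 0.82}, {"dx": -20, "dy": 0, "dz": -20, "roll": 0, "grip": 0.82}, {"dx": 0, "dy": 0, "dz": -50, "roll": 0, "grip": 0.8}, {"dx": 0, "dy": 0, "dz": -50, "roll": 0, "grip": 0.8}, {"dx": 0, "dy": 0, "dz": -40, "roll": 0, "grip": 0.5}]'

```text
t: 49.95
ee_pos: [627.4, 162.1, 394.0]
ee_rot: [3.14, -0.002, 1.63]
wrist_force: [1.6, 0.1, -0.5]
finger_gap: 34.3
grip_force: 0.0
```

Request:
step_arm --deltas '[{"dx": 0, "dy": 0, "dz": 0, "roll": 0, "grip": 0.3}, {"dx": 0, "dy": 0, "dz": 0, "roll": 0, "grip": 0.3}, {"dx": 0, "dy": 0, "dz": 0, "roll": 0, "grip": 0.3}, {"dx": 0, "dy": 0, "dz": 0, "roll": 0, "grip": 0.3}, {"dx": 0, "dy": 0, "dz": 0, "roll": 0, "grip": 0.3}]'

```text
t: 50.58
ee_pos: [627.5, 161.3, 391.3]
ee_rot: [-3.141, -0.0, 1.629]
wrist_force: [0.0, -0.0, 0.3]
finger_gap: 59.4
grip_force: 0.0
```

```bash
python3 - <<'E'
from h import *
s=telemetry.get_state();print(s['t'],s['q'].round(2),s['ee_pos'].round(1),s['finger_gap'],s['wrist_force'].round(1))
c=cam('wrist');chutepots(c);save('w16',cv2.resize(c['frame'],None,fx=1.5,fy=1.5))
for n in ['scene','side']: d=cam(n);chutepots(d);pots(d)
E
```

```text
50.575 [ 0.32  0.65 -0.92  1.56  0.54  1.21 -0.64] [627.5 161.3 391.3] 59.405594436955624 [ 0.  -0.   0.3]
in chute [257.  74.] 917 c [621.6 262.6] r 15.3 h 83.8 above floor 56.4 centerline x 621.8
in chute [257. 126.] 772 c [624.4 217.7] r 14.7 h 90.2 above floor 56.6 centerline x 624.4
in chute [285. 234.] 95 c [625.8 215.2] r 15.5 h 89.3 above floor 55.1 centerline x 624.5
in chute [296. 247.] 97 c [622.6 260.6] r 15.3 h 82.8 above floor 55.2 centerline x 621.9
in chute [177. 211.] 126 c [623.7 216. ] r 15.3 h 88.1 above floor 54.1 centerline x 624.5
in chute [162. 225.] 130 c [621.5 261.2] r 15.4 h 81.5 above floor 53.9 centerline x 621.9
```

View pics/w16.png

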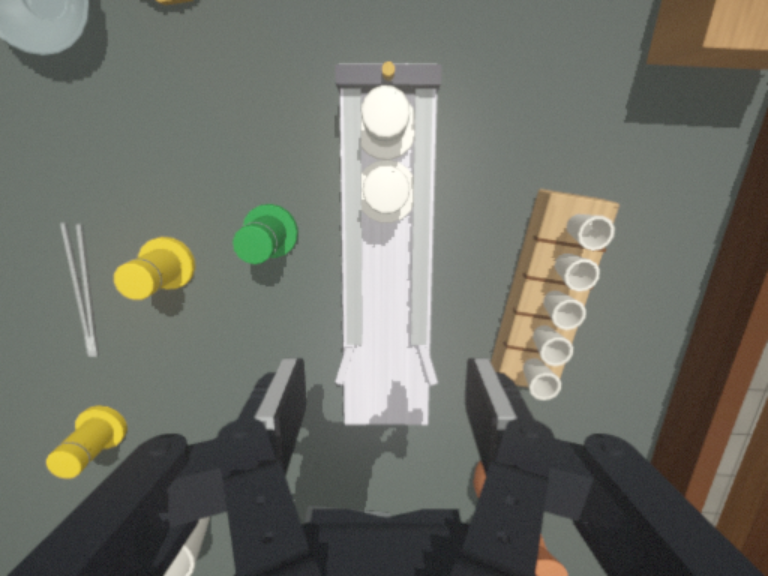

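Both pots are in the lane with tops at (386,112) and (387,190), measured 45 mm apart against 45.5 for touching, and the front one is at the stop. Now the right-hand dial.

Request:
step_arm --deltas '[{"dx": -51, "dy": -6.3, "dz": 0, "roll": 0, "grip": 0.3}, {"dx": -51, "dy": -6.3, "dz": 0, "roll": 0, "grip": 0.3}, {"dx": -51, "dy": -6.3, "dz": 0, "roll": 0, "grip": 0.3}, {"dx": -51, "dy": -6.3, "dz": 0, "roll": 0, "grip": 0.3}, {"dx": -51, "dy": -6.3, "dz": 0, "roll": 0, "grip": 0.3}]'

```text
t: 51.35
ee_pos: [610.7, -96.8, 392.2]
ee_rot: [3.141, 0.0, 1.629]
wrist_force: [-0.2, 0.5, -0.2]
finger_gap: 60.1
grip_force: 0.0
```

Request:
step_arm --deltas '[{"dx": -51, "dy": -6.3, "dz": 0, "roll": 0, "grip": 0.3}, {"dx": -51, "dy": -6.3, "dz": 0, "roll": 0, "grip": 0.3}, {"dx": -51, "dy": -6.3, "dz": 0, "roll": 0, "grip": 0.3}, {"dx": -51, "dy": -6.3, "dz": 0, "roll": 0, "grip": 0.3}, {"dx": -49, "dy": -6.3, "dz": 0, "roll": 0, "grip": 0.3}]'

```text
t: 51.98
ee_pos: [593.9, -351.4, 392.1]
ee_rot: [3.141, 0.0, 1.629]
wrist_force: [0.7, -0.4, 0.5]
finger_gap: 60.0
grip_force: 0.0
```

Request:
step_arm --deltas '[{"dx": 0, "dy": 0, "dz": 0, "roll": -5.6, "grip": 0.3}, {"dx": 0, "dy": 0, "dz": 0, "roll": -5.6, "grip": 0.3}, {"dx": 0, "dy": 0, "dz": 0, "roll": 0, "grip": 0.3}, {"dx": 0, "dy": 0, "dz": 0, "roll": 0, "grip": 0.3}, {"dx": 0, "dy": 0, "dz": 0, "roll": 0, "grip": 0.3}]'

```text
t: 52.6
ee_pos: [594.4, -349.3, 392.1]
ee_rot: [-3.142, 0.0, 1.824]
wrist_force: [-0.2, 0.7, 0.1]
finger_gap: 59.8
grip_force: 0.0
```

```bash
python3 - <<'E'
from h import *
s=telemetry.get_state();print(s['t'],s['q'].round(2),s['ee_pos'].round(1),np.degrees(s['ee_rot']).round(2))
c=cam('wrist');dials(c)
E
```

```text
52.6 [ 1.06  0.72 -0.92  1.44  0.59  1.27  0.34] [ 594.4 -349.3  392.1] [-1.800e+02  1.000e-02  1.045e+02]
console ((597.9887084960938, -275.2188720703125), (241.7211151123047, 92.62417602539062), 86.8288803100586)
L axis [ 602.7 -190.3] bar [ 603.2 -181.5] [40. 13.] 576 204 value deg 151.7 world yaw -154.9 z 66.2
M axis [ 598.  -275.2] bar [ 598.4 -266.6] [12. 37.] 481 140 value deg -108.9 world yaw 105.7 z 66.4
R axis [ 593.3 -360.1] bar [ 593.8 -351.7] [11. 37.] 356 111 value deg 72.3 world yaw -75.4 z 66.3
```

Request:
step_arm --deltas '[{"dx": 0, "dy": -1, "dz": 45, "roll": 0, "grip": 0.3}, {"dx": 0, "dy": 0, "dz": 45, "roll": 0, "grip": 0.3}, {"dx": 0, "dy": 0, "dz": 40, "roll": 0, "grip": 0.3}, {"dx": 0, "dy": 0, "dz": 25, "roll": 0, "grip": 0.3}, {"dx": 0, "dy": 0, "dz": 12, "roll": 0, "grip": 0.3}]' --squeeze 40

```text
t: 53.28
ee_pos: [593.2, -349.6, 223.8]
ee_rot: [-3.141, -0.001, 1.825]
wrist_force: [0.7, -0.5, 0.2]
finger_gap: 59.9
grip_force: 0.0
```

Request:
step_arm --deltas '[{"dx": 0, "dy": 0, "dz": 10, "roll": 0, "grip": 0.3}, {"dx": 0, "dy": 0, "dz": 0, "roll": 0, "grip": 0.5}, {"dx": 0, "dy": 0, "dz": 0, "roll": 0, "grip": 1}, {"dx": 0, "dy": 0, "dz": 0, "roll": 0, "grip": 1}, {"dx": 0, "dy": 0, "dz": 0, "roll": 0, "grip": 1}]'

```text
t: 53.9
ee_pos: [593.2, -350.1, 216.4]
ee_rot: [-3.141, 0.001, 1.824]
wrist_force: [-3.1, -0.4, 5.8]
finger_gap: 11.4
grip_force: 40.3
```

Request:
step_arm --deltas '[{"dx": 0, "dy": 0, "dz": 0, "roll": 0, "grip": 1}, {"dx": 0, "dy": 0, "dz": 0, "roll": 0, "grip": 1}, {"dx": 0, "dy": 0, "dz": 0, "roll": 0, "grip": 1}, {"dx": 0, "dy": 0, "dz": 0, "roll": 0, "grip": 1}, {"dx": 0, "dy": 0, "dz": 0, "roll": 0, "grip": 1}]'

```text
t: 54.52
ee_pos: [593.3, -350.1, 216.4]
ee_rot: [-3.141, 0.001, 1.824]
wrist_force: [-3.2, 0.5, 6.0]
finger_gap: 11.4
grip_force: 40.3
```

Request:
step_arm --deltas '[{"dx": 0, "dy": 0, "dz": 0, "roll": -9, "grip": 1}, {"dx": 0, "dy": 0, "dz": 0, "roll": -9, "grip": 1}, {"dx": 0, "dy": 0, "dz": 0, "roll": -9, "grip": 1}, {"dx": 0, "dy": 0, "dz": 0, "roll": -9, "grip": 1}, {"dx": 0, "dy": 0, "dz": 0, "roll": -9, "grip": 1}]'

```text
t: 55.15
ee_pos: [592.6, -350.7, 216.3]
ee_rot: [-3.139, -0.001, 2.614]
wrist_force: [-6.0, -0.4, 7.0]
finger_gap: 11.7
grip_force: 40.6
```

Request:
step_arm --deltas '[{"dx": 0, "dy": 0, "dz": 0, "roll": -9, "grip": 1}, {"dx": 0, "dy": 0, "dz": 0, "roll": -9, "grip": 1}, {"dx": 0, "dy": 0, "dz": 0, "roll": -9.2, "grip": 1}, {"dx": 0, "dy": 0, "dz": 0, "roll": 0, "grip": 1}, {"dx": 0, "dy": 0, "dz": 0, "roll": 0, "grip": 1}]'

```text
t: 55.78
ee_pos: [592.4, -351.3, 216.4]
ee_rot: [-3.139, -0.002, 3.083]
wrist_force: [-7.0, -1.5, 9.0]
finger_gap: 11.2
grip_force: 40.8
```

Request:
step_arm --deltas '[{"dx": 0, "dy": 0, "dz": 0, "roll": 0, "grip": 0.3}, {"dx": 0, "dy": 0, "dz": 0, "roll": 0, "grip": 0.3}, {"dx": 0, "dy": 0, "dz": 0, "roll": 0, "grip": 0.3}, {"dx": 0, "dy": 0, "dz": -30, "roll": 0, "grip": 0.3}, {"dx": 0, "dy": 0, "dz": -50, "roll": 0, "grip": 0.3}]'

```text
t: 56.4
ee_pos: [592.9, -349.5, 295.9]
ee_rot: [3.14, -0.002, 3.085]
wrist_force: [1.6, -0.4, 0.3]
finger_gap: 59.6
grip_force: 0.0
```

Request:
step_arm --deltas '[{"dx": 10, "dy": 40, "dz": -50, "roll": 0, "grip": 0.1}, {"dx": 10, "dy": 40, "dz": -50, "roll": 0, "grip": 0.1}, {"dx": 0, "dy": 0, "dz": 0, "roll": 0, "grip": 0.1}, {"dx": 0, "dy": 0, "dz": 0, "roll": 0, "grip": 0.1}, {"dx": 0, "dy": 0, "dz": 0, "roll": 0, "grip": 0.1}]'

```text
t: 57.02
ee_pos: [578.0, -273.1, 390.4]
ee_rot: [-3.142, -0.002, 3.083]
wrist_force: [0.5, -0.0, -0.2]
finger_gap: 76.7
grip_force: 0.0
```

```bash
python3 - <<'E'
from h import *
s=telemetry.get_state();print(s['t'],s['q'].round(2),s['ee_pos'].round(1),np.degrees(s['ee_rot']).round(2))
c=cam('wrist');dials(c);save('w17',c['frame'],1.3)
for n in ['scene','side']: d=cam(n);chutepots(d);save(n+'17',d['frame'],1.5)
E
```

```text
57.025 [ 1.16  0.78 -1.2   1.58  0.75  1.31  1.36] [ 578.  -273.1  390.4] [-1.8000e+02 -1.0000e-01  1.7662e+02]
console ((597.78955078125, -265.0670471191406), (261.9682922363281, 91.82347106933594), 86.96780395507812)
L axis [ 602.3 -180.2] bar [ 602.8 -181.3] [41. 12.] 396 153 value deg 144.8 world yaw -147.9 z 66.2
M axis [ 597.8 -265.1] bar [ 598.1 -265.7] [12. 40.] 436 155 value deg -107.8 world yaw 104.8 z 66.0
R axis [ 593.3 -349.9] bar [ 593.  -350.2] [12. 39.] 435 132 value deg -0.4 world yaw -2.6 z 66.0
in chute [285. 234.] 97 c [627.4 215.3] r 15.5 h 89.1 above floor 55.4 centerline x 624.5
in chute [296. 247.] 98 c [623.6 260.9] r 15.3 h 82.9 above floor 55.4 centerline x 621.9
in chute [177. 211.] 122 c [622.6 215.9] r 15.0 h 88.4 above floor 54.3 centerline x 624.5
in chute [162. 225.] 129 c [620.2 261.4] r 15.2 h 81.9 above floor 54.2 centerline x 621.9
```

View pics/w17.png

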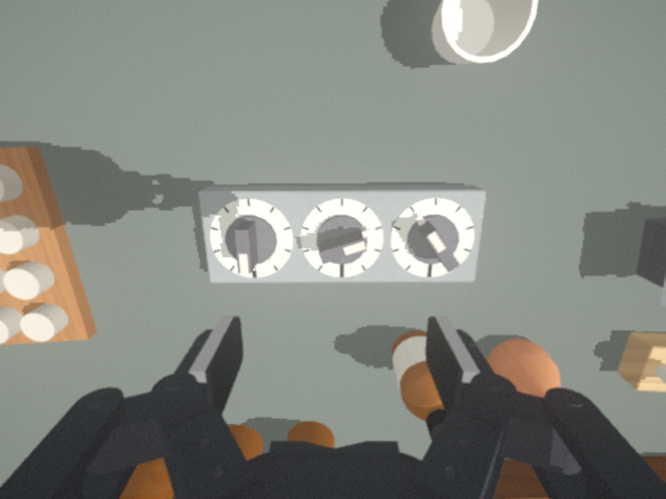

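View pics/scene17.png

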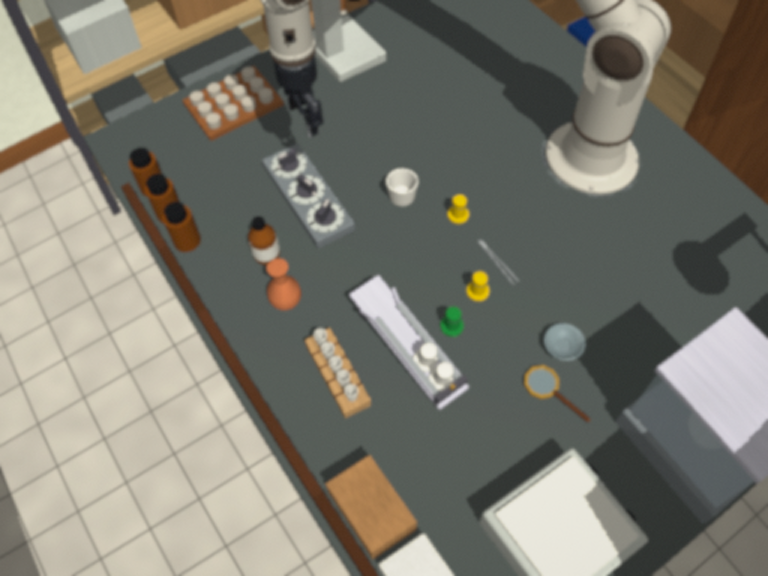

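The right dial reads 0 and points at its zero tick (245,270). The left dial is still at 4 and the middle at 7. Both pots stand at the lower end of the chute, at (428,352) and (445,372), and nothing else on the counter has moved.

```bash
python3 -c "
from workcell import close_job
print(close_job())"
```

```text
the job is handed in; nothing more can be done
None
```

The job is handed in: I set 4-7-2 from left to right, stood both white pots (only two were present) touching against the chute stop, and turned only the right-hand dial back to 0; the final camera check showed all of this in place.

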